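# Put the cruet on the condiment turntable and hold it turned to the front

### The job

Stand the empty glass cruet upright and centred on the narrow raised stand of the condiment turntable and let go of it. Then turn the turntable until the stand with the cruet is in line with the pointed front tongue of the foot, and finish while still gripping the turntable's upright peg so that it stays still there. Leave the teacup, the chopstick rests and the jubako box where they are.

Things in the scene. Friction and masses are not known exactly. Their poses are not given: they have to be found in the camera images.
- cruet: Loose upright empty glass cruet, 0.11 to 0.21 kg. Round glass body 48 mm across up to 60 mm height, then sloping in; steel cap 30 mm across (70 to 88 mm up), black push button on top (94 mm). Spout nozzle reaches 21 mm from the axis along its +x, 82 mm up; its direction does not matter. Origin: centre of underside. Starts left or right of the turntable, the teacup on the other side.
- foot: Light-wood foot of the turntable, fixed, 10 mm high: a plate hidden under the disc with one flat tongue 32 mm wide along the foot's own -x that shows beyond the disc's edge and ends in a point 165 mm from the centre. Origin: on the turning axis at table height; z up. The tongue marks the front, within 0.5 rad of straight towards the robot.
- front_spot (a point): Point fixed to the foot, 85 mm from the turning axis in the direction of the tongue, 78 mm above the table: where the top of the stand must come. Its axes are those of the foot (-x points outward along the tongue).
- disc (a joint): Turntable angle, rad, counterclockwise from above; at 0 or 6.283 the stand is over the tongue. Turns freely both ways, stays where left (friction about 0.04 N m). Dark wood disc 230 mm across, top 28 mm above the table. Fixed on it, 85 mm from the axis: the stand, the peg opposite, and at 90 degrees a toothpick holder (38 mm across, top at 93 mm) and a lidded pot (50 mm across, top at 86 mm).
- stand_top (a point): Centre of the flat top of the cruet's stand, 78 mm above the table, 50 mm above the disc: a waisted wooden pedestal fixed on the disc, its round top 40 mm in diameter without a rim (the cruet's base overhangs it by 4 mm all round). Its axes turn with the disc; -x points outward from the turning axis.
- peg: Plain upright round wooden peg 14 mm in diameter and 85 mm tall, on the disc opposite the stand; it spins freely about its own axis like a crank handle; the handle for turning. Origin: centre of its foot, on the disc, 28 mm above the table.
- peg_top (a point): Centre of the top of the peg, 113 mm above the table.
- teacup: Bystander: brown handleless teacup, 68 mm in diameter, 75 mm high, loose. Origin: centre of the underside.
- rest_a: Bystander: white ceramic chopstick rest, 18 x 55 x 14 mm, long along its y, loose. Origin: centre of the underside. Lies between robot and turntable on the left.
- rest_b: Bystander: a second chopstick rest, the same, on the right.
- jubako: Bystander: black lidded jubako box, 140 x 140 x 62 mm, 1 kg, loose, beyond and to the right of the turntable. Origin: centre of the underside.
There are look-alikes about, which are no part of the job. There is more than one size of the cruet; the one meant has the size given above.

How it is judged:
On the way:
1. the cruet stands upright and released on the stand while the stand is still away from the front (horizontal distance between cruet and stand_top below 0.012 m and z of cruet in the frame of stand_top between -0.005 and 0.005 m and angle between cruet's own z axis and vertical below 0.1 rad and contact force between the fingers and cruet below 0.1 N and linear speed of cruet below 0.02 m/s and horizontal distance between stand_top and front_spot above 0.03 m), for 0.3 s.
At the end, for the whole second after the job is handed in: Cruet untouched and upright (0.1 rad) on the stand, axis within 12 mm of its centre, base within 5 mm of its top; stand within 15 mm of the spot over the front tongue; turntable still (under 0.1 rad/s); fingers hold the peg with over 1 N (horizontal distance between cruet and stand_top below 0.012 m and z of cruet in the frame of stand_top between -0.005 and 0.005 m and angle between cruet's own z axis and vertical below 0.1 rad and contact force between the fingers and cruet below 0.1 N and horizontal distance between stand_top and front_spot below 0.015 m and velocity of joint disc between -0.1 and 0.1 rad/s and contact force between the fingers and peg above 1 N); the arm keeps its last pose, push and grip.
It fails at once if a bystander (teacup, chopstick rest, jubako) is moved more than 20 mm (distance of any of teacup, rest_a, rest_b, jubako from where it was at the start of the episode above 0.02 m).
It fails at once if the cruet is tipped over (angle between cruet's own z axis and vertical above 0.8 rad).
It also fails if it takes over 67 s, if anything falls off the work surface, if the arm or the gripper's body presses on something with over 40 N, if the wrist force passes 120 N, or if a joint passes its speed limit or range.

### The arm

A 7-joint arm with a two-finger parallel gripper is mounted at the origin on the work surface. World frame = base frame: x ahead of the robot, y to its left, z up, the work surface at z = 0. Lengths are in m, angles in rad, forces in N, time in s.
With the tool pointing down it reaches from about 0.4 to 0.85 m from the base axis. Payload 4.5 kg.
Tool frame: the origin (TCP) lies midway between the tips of the shut fingers; the grasp point (between the pads) lies 19 mm behind it; z points along the fingers, y is the direction in which the jaws open and shut (so a half turn about z gives the same grasp; the last joint's range is limited). The gripper opens to 88 mm and grips with 3 to 60 N. Pads are 18 mm wide; open, the fingers measure 123 mm over their backs; the gripper's body (75 mm by 187 mm) begins 45 mm behind the grasp point.
Start: joints at [1.192, 0.689, -0.195, 1.565, 0.157, 0.902, -0.215], TCP at [0.251, -0.573, 0.239] pointing down, gripper open.
Joint ranges: [-3.01, 3.01], [-0.46, 2.08], [-1.47, 1.51], [0.13, 2.56], [-1, 4.14], [0.04, 2.09], [-2.66, 2.66]. Speed limits (rad/s): [2.57, 2.57, 3.14, 3.14, 3.14, 3.14, 3.14].

### API

Orientations are given as a unit quaternion [x, y, z, w].
In Python, from plant import get_state, snapshot, finish_job, regions_of gives the robot as it stands.
- The arm moves only by the tool send_rows, never from a script. Its argument "series" is a list of rows, each an object of numbers: "grip": the opening, from 0 (shut) to 1 (fully open); "dx", "dy", "dz": the shift along the tool's x, y, z in mm; "turn": the turn about the tool's z in rad. A call has 1 to 20 rows; each row shifts and turns the commanded pose from where the row before left it, along the tool's axes as they then stand; what a row does not reach is not made up. A row lasts 1/10 s, in which the tool goes at most 50 mm and 8.59 degrees, less where a joint would pass 70% of its speed; a pose out of reach is approached as far as the arm can. A call is refused whole if a number of a shift passes 50 or a number of a turn 0.15, either way. A call with a gripper value outside its range is refused whole. The fingers move at their own pace and stop on an object; "force" is the grip in N (left out, the last holds). Time passes only in rows, so rows that do not move let the fingers close. It gives the time, the measured TCP pose, the force and the opening at its end, in the units of the state.
- get_state(): the state, without advancing time (a new reading comes with each control period).
- snapshot(name): name is "scene" or "top" or "wrist"; returns a dict with "img" (400x640x3 uint8, red, green, blue), "depth" (400x640 float32, m along the optical axis (not along the pixel's ray), 0 where there is no reading), "fov_y" (degrees; the focal length in pixels is half the picture's height over the tangent of half this angle, whatever the lens; pixels are square), "cx", "cy" (the principal point, pixels), "k1" (the pictures are not rectified: a ray, as slopes to the right and down, at radius r is drawn at 1 + k1 r^2 times it, then the intrinsics apply), "R" (3x3) and "t" (3): a world point X has camera coordinates R X + t. Camera axes: x right, y down, z forward; pixel columns grow to the right and rows downward; lengths in m; the calibration is good to about 2 mm. A picture is of the moment at which its call begins.
- finish_job(): hands the job in, once; it reports no verdict.
Trained networks look in a picture, given as the dict that the camera call returned (one of the last four; its "shot" number tells which), for a name from the list of things; names that differ only in an ending like _2 or _b are one class to them, and where a whole thing is asked for, a point or a joint stands for the part that bears it (a point fixed in the world has none). Each returns a list of dicts, best first, with "score" (0 to 1); they miss things now and then, are a little off and sometimes report something else, mostly with a low value. They report only what shows in the picture. A call takes as long as a camera call. They do not tell look-alikes from the thing itself.
- regions_of(picture, target): "pixels" (400x640 bool, what is visible of it) and "extent" ([left, top, right, bottom] in pixels, round what is visible of it).
The state is a dict: "clock": time; "q": joint angles; "qd": joint speeds; "joint_torque": joint torques, N m; "tool_pos": TCP position; "eef_rot": TCP orientation; "contact_force": force on the tool from outside, world axes, zero at the start; "moment": the same for the moment, N m; "opening": opening from 0.0 (shut) to 1.0 (fully open).
Only numpy, scipy, OpenCV 4.12 (cv2) and the standard library are available. Lean on these libraries where they do the work, as an engineer would, in place of code of your own. Each camera call takes 0.05 s, during which the arm holds its last target.

## Working session

There is one attempt and no reset: what is moved stays moved. The work goes in short steps, Python scripts to look and compute and a tool call to move; the robot and the scene stay as the last step left them, time stands still between calls to the robot, and variables do not carry over. Pictures are saved under pics/ and viewed, and the job is handed in when it is done.

Besides the shell and the picture viewer there is one more tool, called after "Call:" in YAML: its name, and indented under it one key for each argument. send_rows: Moves the arm, as the interface text tells. Its arguments: {"type":"object","properties":{"series":{"type":"array","items":{"type":"object","properties":{"grip":{"type":"number"},"dx":{"type":"number"},"dy":{"type":"number"},"dz":{"type":"number"},"turn":{"type":"number"}}}},"force":{"type":"number"}},"required":["series"]}

```bash
ls; mkdir -p pics; cat > h.py <<'E'
import numpy as np, cv2
from plant import get_state, snapshot, finish_job, regions_of
def K(p):
    f=200/np.tan(np.radians(p["fov_y"])/2); return f
def world(p,u,v,d=None,z=None):
    """pixel arrays -> world using depth, or plane height z"""
    f=K(p); u=np.atleast_1d(u).astype(float); v=np.atleast_1d(v).astype(float)
    M=np.array([[f,0,p["cx"]],[0,f,p["cy"]],[0,0,1]])
    s=cv2.undistortPoints(np.stack([u,v],-1).reshape(-1,1,2),M,np.array([p["k1"],0,0,0,0.])).reshape(-1,2)
    r=np.c_[s,np.ones(len(s))]; R=np.array(p["R"]);t=np.array(p["t"])
    C=-R.T@t; W=r@R
    if z is not None: k=((z-C[2])/W[:,2])[:,None]
    else: k=np.asarray(d).reshape(-1,1)
    return C+W*k
def pix(p,X):
    f=K(p);X=np.atleast_2d(X);c=X@np.array(p["R"]).T+np.array(p["t"])
    s=c[:,:2]/c[:,2:];r2=(s**2).sum(1,keepdims=True);s=s*(1+p["k1"]*r2)
    return s*f+[p["cx"],p["cy"]]
def save(p,n): cv2.imwrite("pics/"+n+".png",cv2.cvtColor(p["img"],cv2.COLOR_RGB2BGR))
E
python3 - <<'E'
from h import *
print(get_state())
for n in ["scene","top","wrist"]:
    p=snapshot(n); save(p,n+"0"); print(n,p["fov_y"],p["cx"],p["cy"],p["k1"],-np.array(p["R"]).T@p["t"])
    np.save(n+"0.npy",p,allow_pickle=True)
E
```

```text
pics
{'clock': 0.0, 'q': array([ 1.19182   ,  0.68995326, -0.19452478,  1.56634877,  0.1573213 ,
        0.90248517, -0.2151235 ]), 'qd': array([ 0.00040058, -0.00169942,  0.00059911,  0.0018882 ,  0.00010189,
        0.00040197, -0.00076565]), 'joint_torque': array([ 1.14970530e-04, -5.27562439e+01, -1.26678865e+00, -1.53433585e+01,
       -5.25286503e-02,  6.42881845e-03,  1.58495814e-04]), 'tool_pos': array([ 0.25042452, -0.57195044,  0.23792822]), 'eef_rot': array([ 9.78768553e-01,  2.04966608e-01, -2.53410661e-04, -8.63582041e-04]), 'contact_force': array([-0.02662279, -0.17504819,  0.35619048]), 'moment': array([-0.03471848, -0.0180585 ,  0.0467404 ]), 'opening': 1.0008099105496244}
scene 43.72817865912694 311.81912534967097 204.21658437731475 -0.14381730954649039 [1.06638016 0.28412466 0.96504271]
top 57.88813908652476 318.760113780926 207.5768733597608 0.022178837622518606 [ 0.41165721 -0.00887794  0.8958649 ]
wrist 68.7730553166767 326.2383163018115 196.7220187989401 -0.0224846544223549 [ 0.32208196 -0.54135031  0.38329403]
```

View pics/scene0.png

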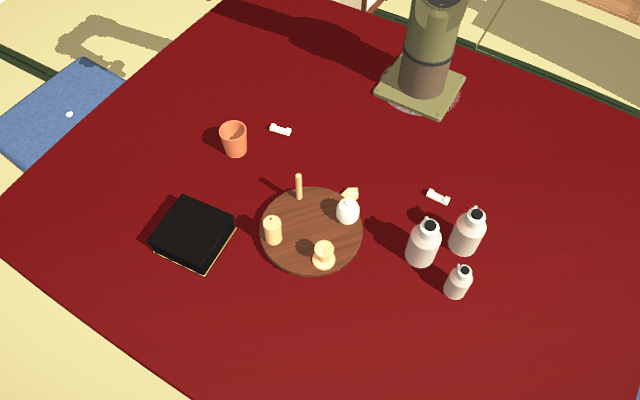

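View pics/top0.png

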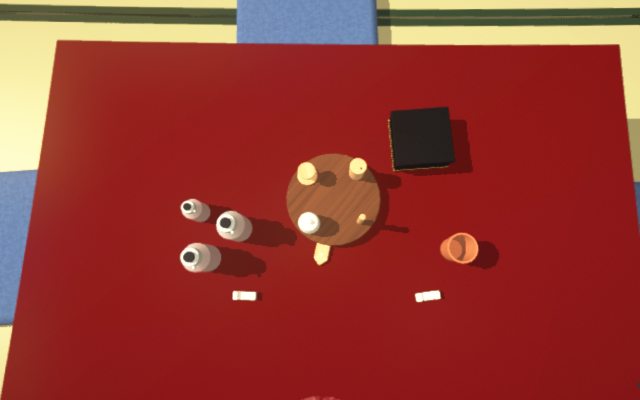

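View pics/wrist0.png

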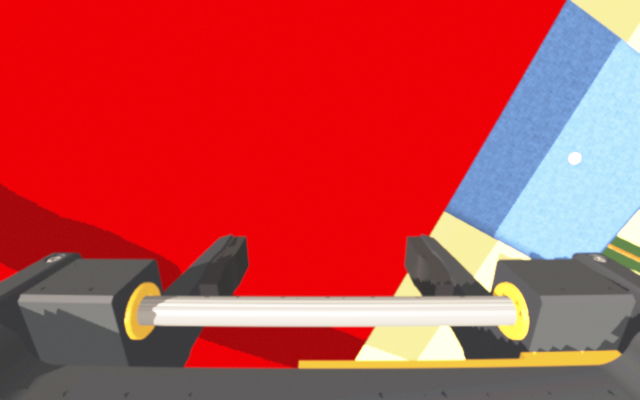

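Scene: three cruets at scene (423,243), (467,232) and (457,282). In the top view they are at (232,226), (199,258) and (195,210), and the last one is the smallest. The stand is at scene (323,255) / top (308,174), the peg at top (362,219), and the tongue at top (322,254). Next I measure their sizes.

```bash
cat > m.py <<'E'
from h import *
out={}
for n in ["top","scene"]:
    p=snapshot(n); np.save(n+"1.npy",p,allow_pickle=True)
    for tgt in ["cruet","peg","foot","stand_top","disc","teacup","rest_a","jubako"]:
        for r in regions_of(p,tgt):
            m=r["pixels"]; v,u=np.nonzero(m); d=p["depth"][m]; ok=d>0
            X=world(p,u[ok],v[ok],d[ok]); 
            zt=np.percentile(X[:,2],99); T=X[X[:,2]>zt-0.006]
            print(n,tgt,round(r["score"],2),r["extent"],len(u),"ztop",zt.round(4),"topc",T[:,:2].mean(0).round(4),"med",np.median(X,0).round(3))
E
python3 m.py
python3 - <<'E'
import cv2
a=cv2.imread('pics/top0.png')[150:290,160:400];a=cv2.resize(a,None,fx=3.3,fy=3.3,interpolation=cv2.INTER_CUBIC);cv2.imwrite('pics/top0c.png',a)
a=cv2.imread('pics/scene0.png')[160:310,250:500];a=cv2.resize(a,None,fx=3.2,fy=3.2,interpolation=cv2.INTER_CUBIC);cv2.imwrite('pics/scene0c.png',a)
E
```

```text
top cruet 0.81 [181.0, 243.2, 222.6, 272.2] 928 ztop 0.1285 topc [0.4235 0.2894] med [0.422 0.275 0.087]
top cruet 0.68 [219.5, 212.1, 255.0, 244.9] 860 ztop 0.1284 topc [0.4981 0.217 ] med [0.493 0.205 0.087]
top cruet 0.63 [183.3, 198.6, 211.0, 221.5] 477 ztop 0.0942 topc [0.5364 0.316 ] med [0.532 0.306 0.063]
top cruet 0.6 [287.6, 154.6, 381.8, 264.2] 6987 ztop 0.0934 topc [ 0.6167 -0.0699] med [ 0.569 -0.012  0.027]
top foot 0.69 [285.1, 153.3, 383.8, 261.7] 7055 ztop 0.0934 topc [ 0.6166 -0.07  ] med [ 0.569 -0.012  0.027]
top stand_top 0.65 [284.2, 156.6, 379.5, 249.7] 6890 ztop 0.0934 topc [ 0.6176 -0.0701] med [ 0.572 -0.015  0.027]
top disc 0.78 [285.9, 150.7, 378.8, 244.0] 6828 ztop 0.0934 topc [ 0.6178 -0.0702] med [ 0.572 -0.015  0.027]
top teacup 0.96 [438.9, 234.0, 477.0, 261.4] 914 ztop 0.076 topc [ 0.4602 -0.3072] med [ 0.462 -0.318  0.037]
top teacup 0.43 [283.5, 153.8, 385.0, 265.0] 7156 ztop 0.0934 topc [ 0.6178 -0.0702] med [ 0.57  -0.012  0.027]
top rest_a 0.71 [412.8, 292.2, 436.0, 302.1] 182 ztop 0.0152 topc [ 0.3486 -0.2411] med [ 0.349 -0.243  0.008]
top res
[... 621 characters left out ...]
med [0.517 0.221 0.084]
scene peg 0.46 [297.4, 174.8, 303.6, 198.6] 119 ztop 0.1141 topc [ 0.5242 -0.0773] med [ 0.525 -0.076  0.077]
scene foot 0.9 [258.1, 173.4, 362.4, 278.5] 7779 ztop 0.0944 topc [ 0.6186 -0.0699] med [ 0.581 -0.008  0.028]
scene stand_top 0.85 [259.6, 172.4, 363.8, 276.7] 7500 ztop 0.0947 topc [ 0.6178 -0.0709] med [ 0.583 -0.01   0.028]
scene disc 0.61 [259.5, 172.8, 364.4, 278.4] 7655 ztop 0.0946 topc [ 0.6179 -0.0708] med [ 0.582 -0.011  0.028]
scene teacup 0.64 [216.9, 120.1, 247.2, 160.6] 879 ztop 0.0774 topc [ 0.4598 -0.3055] med [ 0.462 -0.303  0.051]
scene jubako 0.62 [145.6, 195.2, 235.7, 275.2] 4545 ztop 0.0656 topc [ 0.7304 -0.222 ] med [ 0.736 -0.211  0.061]
```

View pics/top0c.png

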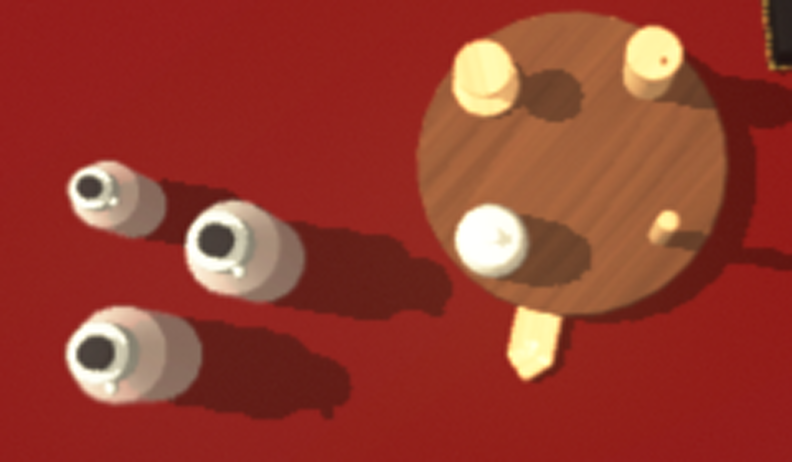

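View pics/scene0c.png

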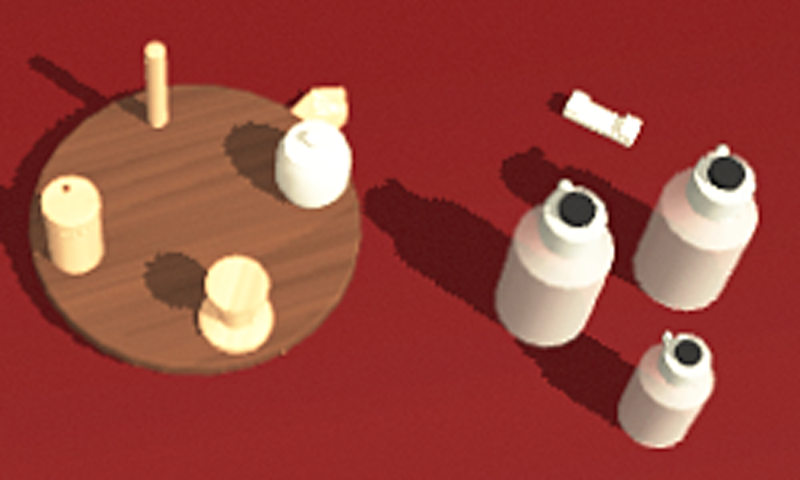

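The target is the small cruet: its top is at 94 mm, at scene (457,282) / top (195,210). The other two are 128 mm tall. Now I measure the turntable geometry precisely.

```bash
cat > g.py <<'E'
from h import *
V,U=np.mgrid[0:400,0:640]
def circ(P):
    A=np.c_[2*P,np.ones(len(P))]; s=np.linalg.lstsq(A,(P**2).sum(1),rcond=None)[0]; return s[:2],np.sqrt(s[2]+s[0]**2+s[1]**2)
for n in ["top1","scene1"]:
    p=np.load(n+".npy",allow_pickle=True).item()
    X=world(p,U.ravel(),V.ravel(),p["depth"].ravel()).reshape(400,640,3); I=p["img"].astype(int)
    val=(p["depth"]>0)
    def sel(c,r,z0,z1):
        return val&(np.hypot(X[...,0]-c[0],X[...,1]-c[1])<r)&(X[...,2]>z0)&(X[...,2]<z1)
    def rep(name,m,h):
        if m.sum()==0: print(n,name,'none');return
        cs,_=cv2.findContours(m.astype(np.uint8),cv2.RETR_EXTERNAL,cv2.CHAIN_APPROX_NONE)
        c=max(cs,key=cv2.contourArea)[:,0]
        (cx,cy),rad=cv2.minEnclosingCircle(world(p,c[:,0],c[:,1],z=h)[:,:2].astype(np.float32))
        cc,rr=circ(world(p,c[:,0],c[:,1],z=h)[:,:2])
        print(n,name,m.sum(),"mean",X[m].mean(0).round(4),"circ",cc.round(4),round(rr,4),"minenc",round(cx,4),round(cy,4),round(rad,4))
    rep("disc",sel((0.568,-0.017),0.135,0.018,0.036)|sel((0.568,-0.017),0.105,0.01,0.15),0.028)
    rep("standtop",sel((0.615,0.045),0.035,0.073,0.085),0.078)
    rep("pegtop",sel((0.523,-0.077),0.02,0.106,0.122),0.113)
    rep("pot",sel((0.51,0.03),0.04,0.05,0.1),0.07)
    rep("holder",sel((0.617,-0.07),0.03,0.087,0.1),0.093)
    rep("button",sel((0.537,0.317),0.03,0.090,0.1),0.094)
    rep("cap",sel((0.537,0.317),0.03,0.084,0.1),0.088)
    t=sel((0.568,-0.017),0.19,0.003,0.018)&(I[...,1]>120)&(np.hypot(X[...,0]-.568,X[...,1]+.017)>0.118)
    v,u=np.nonzero(t); W=world(p,u,v,z=0.010)[:,:2]
    print(n,"tongue",len(u),W.mean(0).round(4), "far pt",W[np.argmin(W[:,0])].round(4), (lambda q:q[np.hypot(*(q-[.568,-.017]).T).argmax()])(W).round(4))
E
python3 g.py
```

```text
top1 disc 6738 mean [ 0.5711 -0.0154  0.034 ] circ [ 0.574  -0.0149] 0.113 minenc 0.5764 -0.016 0.117
top1 standtop 218 mean [0.6296 0.0497 0.0769] circ [0.6292 0.0497] 0.0188 minenc 0.6289 0.0499 0.0204
top1 pegtop 31 mean [ 0.5192 -0.079   0.1111] circ [ 0.5189 -0.0789] 0.006 minenc 0.5188 -0.079 0.0067
top1 pot 367 mean [0.5081 0.0397 0.0741] circ [0.5086 0.04  ] 0.024 minenc 0.5085 0.0399 0.0252
top1 holder 147 mean [ 0.6337 -0.0695  0.0918] circ [ 0.6336 -0.0694] 0.0149 minenc 0.6353 -0.0696 0.0178
top1 button 48 mean [0.5359 0.3165 0.0926] circ [0.5357 0.3159] 0.0079 minenc 0.5354 0.3159 0.0087
top1 cap 131 mean [0.5355 0.3153 0.0888] circ [0.5351 0.3148] 0.0142 minenc 0.5337 0.3136 0.0176
top1 tongue 182 [0.4363 0.0119] far pt [0.4145 0.017 ] [0.4145 0.017 ]
scene1 disc 7390 mean [ 0.5843 -0.0089  0.0358] circ [ 0.5743 -0.0164] 0.117 minenc 0.5627 -0.0258 0.1358
scene1 standtop 264 mean [0.6315 0.05   0.0775] circ [0.6316 0.0501] 0.019 minenc 0.6323 0.0505 0.0205
scene1 pegtop 30 mean [ 0.5232 -0.0784  0.1118] circ [ 0.5239 -0.0777] 0.0064 minenc 0.5244 -0.0778 0.0076
scene1 pot 436 mean [0.5192 0.0437 0.0722] circ [0.5175 0.0429] 0.0271 minenc 0.5172 0.0434 0.0306
scene1 holder 135 mean [ 0.6352 -0.0688  0.0925] circ [ 0.636  -0.0687] 0.0144 minenc 0.6392 -0.0684 0.0187
scene1 button 73 mean [0.538  0.3186 0.093 ] circ [0.5382 0.3183] 0.009 minenc 0.5388 0.3176 0.0112
scene1 cap 160 mean [0.5395 0.3168 0.0899] circ [0.5384 0.3165] 0.0144 minenc 0.539 0.3146 0.0175
scene1 tongue 171 [ 0.4709 -0.0139] far pt [0.4166 0.0156] [ 0.6915 -0.161 ]
```

```bash
cat >> h.py <<'E'
from scipy.spatial.transform import Rotation as Rn
def delta(goal,yaw=0.0):
    """tool-axis shift (mm) to goal if first turned by yaw about tool z"""
    s=get_state(); R=Rn.from_quat(s["eef_rot"])
    Rt=(R*Rn.from_rotvec([0,0,yaw])).as_matrix()
    return (Rt.T@(np.array(goal)-s["tool_pos"])*1000).round(1)
def st():
    s=get_state(); M=Rn.from_quat(s["eef_rot"]).as_matrix()
    print("t",round(s["clock"],2),"tcp",s["tool_pos"].round(4),"xang",np.degrees(np.arctan2(M[1,0],M[0,0])).round(2),"z",M[:,2].round(4),"F",s["contact_force"].round(2),"op",round(s["opening"],3),"q",s["q"].round(2))
E
python3 -c "
from h import *
st(); print(delta((0.50,-0.2,0.238),-0.3), delta((0.537,0.317,0.238),-0.3))"
```

```text
t 1.05 tcp [ 0.2508 -0.5725  0.2387] xang 23.65 z [ 0.e+00 -1.e-04 -1.e+00] F [ 0.09 -0.72  0.21] op 0.999 q [ 1.19  0.69 -0.19  1.57  0.16  0.9  -0.22]
[ 432.2 -118.8    0.7] [ 7.983e+02 -4.857e+02  7.000e-01]
```

Call:
send_rows:
  series:
    - {"turn": -0.15,"dz": -10}
    - {"turn": -0.15,"dz": -10}
    - {"dx": 36,"dy": -10}
    - {"dx": 36,"dy": -10}
    - {"dx": 36,"dy": -10}
    - {"dx": 36,"dy": -10}
    - {"dx": 36,"dy": -10}
    - {"dx": 36,"dy": -10}
    - {"dx": 36,"dy": -10}
    - {"dx": 36,"dy": -10}
    - {"dx": 36,"dy": -10}
    - {"dx": 36,"dy": -10}
    - {"dx": 36,"dy": -10}
    - {"dx": 36,"dy": -10}

```text
schema error: expected keys grip, dx, dy, dz, turn
```

```bash
python3 -c "
from h import *
st(); print(delta((0.537,0.317,0.238)))"
```

```text
t 1.05 tcp [ 0.2508 -0.5725  0.2387] xang 23.65 z [ 0.e+00 -1.e-04 -1.e+00] F [ 0.09 -0.72  0.21] op 0.999 q [ 1.19  0.69 -0.19  1.57  0.16  0.9  -0.22]
[ 619.1 -699.9    0.7]
```

All keys are needed in every row.

Call:
send_rows:
  series:
    - {"grip": 1,"dx": 0,"dy": 0,"dz": -10,"turn": -0.15}
    - {"grip": 1,"dx": 0,"dy": 0,"dz": -10,"turn": -0.15}
    - {"grip": 1,"dx": 36,"dy": -10,"dz": 0,"turn": 0}
    - {"grip": 1,"dx": 36,"dy": -10,"dz": 0,"turn": 0}
    - {"grip": 1,"dx": 36,"dy": -10,"dz": 0,"turn": 0}
    - {"grip": 1,"dx": 36,"dy": -10,"dz": 0,"turn": 0}
    - {"grip": 1,"dx": 36,"dy": -10,"dz": 0,"turn": 0}
    - {"grip": 1,"dx": 36,"dy": -10,"dz": 0,"turn": 0}
    - {"grip": 1,"dx": 36,"dy": -10,"dz": 0,"turn": 0}
    - {"grip": 1,"dx": 36,"dy": -10,"dz": 0,"turn": 0}
    - {"grip": 1,"dx": 36,"dy": -10,"dz": 0,"turn": 0}
    - {"grip": 1,"dx": 36,"dy": -10,"dz": 0,"turn": 0}
    - {"grip": 1,"dx": 36,"dy": -10,"dz": 0,"turn": 0}
    - {"grip": 1,"dx": 36,"dy": -10,"dz": 0,"turn": 0}
  force: 15

```text
clock: 2.45
tool_pos: [0.4999, -0.1979, 0.2589]
eef_rot: [0.937, 0.349, 0.0, 0.0]
contact_force: [0.8, -0.0, 0.7]
opening: 0.998
```

```bash
python3 -c "
from h import *
st(); print(delta((0.537,0.317,0.238)))"
```

```text
t 2.45 tcp [ 0.4999 -0.1979  0.2589] xang 40.84 z [ 4.e-04 -3.e-04 -1.e+00] F [ 0.79 -0.02  0.73] op 0.998 q [ 0.46  0.55 -0.26  1.8   0.19  0.81 -0.76]
[ 364.8 -365.3   20.8]
```

Call:
send_rows:
  series:
    - {"grip": 1,"dx": 26,"dy": -26,"dz": 0,"turn": 0}
    - {"grip": 1,"dx": 26,"dy": -26,"dz": 0,"turn": 0}
    - {"grip": 1,"dx": 26,"dy": -26,"dz": 0,"turn": 0}
    - {"grip": 1,"dx": 26,"dy": -26,"dz": 0,"turn": 0}
    - {"grip": 1,"dx": 26,"dy": -26,"dz": 0,"turn": 0}
    - {"grip": 1,"dx": 26,"dy": -26,"dz": 0,"turn": 0}
    - {"grip": 1,"dx": 26,"dy": -26,"dz": 0,"turn": 0}
    - {"grip": 1,"dx": 26,"dy": -26,"dz": 0,"turn": 0}
    - {"grip": 1,"dx": 26,"dy": -26,"dz": 0,"turn": 0}
    - {"grip": 1,"dx": 26,"dy": -26,"dz": 0,"turn": 0}
    - {"grip": 1,"dx": 26,"dy": -26,"dz": 0,"turn": 0}
    - {"grip": 1,"dx": 26,"dy": -26,"dz": 0,"turn": 0}
    - {"grip": 1,"dx": 26,"dy": -26,"dz": 0,"turn": 0}
    - {"grip": 1,"dx": 26,"dy": -26,"dz": 0,"turn": 0}
    - {"grip": 1,"dx": 0,"dy": 0,"dz": 0,"turn": 0}

```text
clock: 3.95
tool_pos: [0.5347, 0.3216, 0.2587]
eef_rot: [0.936, 0.353, 0.001, -0.003]
contact_force: [-0.8, -0.6, 0.4]
opening: 1.002
```

```bash
python3 -c "
from h import *
st(); p=snapshot('wrist'); save(p,'w1'); np.save('w1.npy',p,allow_pickle=True)
print(pix(p,[[.537,.317,.094],[.537,.317,0]]), delta((0.537,0.317,0.038)))
V,U=np.mgrid[0:400,0:640]
X=world(p,U.ravel(),V.ravel(),p['depth'].ravel())
m=(p['depth'].ravel()>0)&(np.hypot(X[:,0]-.537,X[:,1]-.317)<.03)&(X[:,2]>.088)&(X[:,2]<.12)
print(m.sum(),X[m].mean(0),X[m].min(0),X[m].max(0))
"
```

```text
t 3.95 tcp [0.5347 0.3216 0.2587] xang 41.31 z [-4.0e-04  5.9e-03 -1.0e+00] F [-0.85 -0.61  0.39] op 1.002 q [-0.49  0.67 -0.22  1.55  0.16  0.94 -1.61]
[[330.96750692 181.55238781]
 [330.23158274 165.07022871]] [  0.6   1.9 220.5]
238 [0.53802526 0.31822364 0.09237599] [0.5263396  0.30629817 0.08801275] [0.550484   0.33130661 0.09544912]
```

View pics/w1.png

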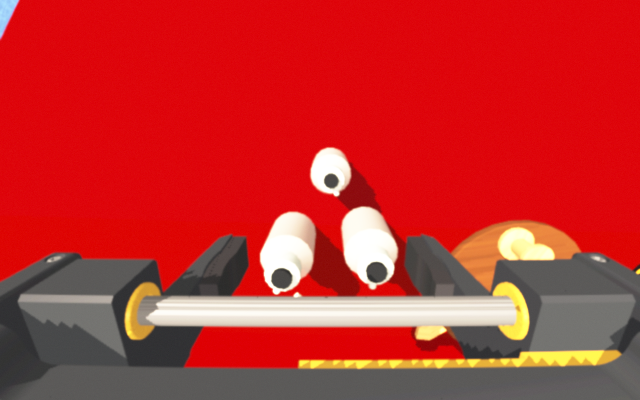

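The wrist image shows the small cruet's button at (331,181), where I predicted it. The two large cruets are at (282,278) and (376,272), well on the −x side, so the jaws are clear. Now I check the arm has settled, then descend.

```bash
python3 -c "
from h import *
st(); print(delta((0.5375,0.3174,0.037)))"
```

```text
t 4.0 tcp [0.5354 0.3176 0.2585] xang 41.13 z [-4.e-04  2.e-03 -1.e+00] F [-1.11 -0.75 -0.13] op 1.001 q [-0.49  0.67 -0.22  1.55  0.17  0.94 -1.61]
[  1.2   2.  221.5]
```

Call:
send_rows:
  series:
    - {"grip": 1,"dx": 1,"dy": 1.5,"dz": 20,"turn": 0}
    - {"grip": 1,"dx": 0,"dy": 0,"dz": 25,"turn": 0}
    - {"grip": 1,"dx": 0,"dy": 0,"dz": 25,"turn": 0}
    - {"grip": 1,"dx": 0,"dy": 0,"dz": 20,"turn": 0}
    - {"grip": 1,"dx": 0,"dy": 0,"dz": 0,"turn": 0}

```text
clock: 4.5
tool_pos: [0.5369, 0.3105, 0.1661]
eef_rot: [0.937, 0.348, -0.003, 0.001]
contact_force: [0.2, -0.9, 0.3]
opening: 1.0
```

```bash
python3 -c "
from h import *
st(); print(delta((0.5375,0.3174,0.037)))
p=snapshot('wrist'); save(p,'w2');print(pix(p,[[.5375,.3174,.094]]))"
```

```text
t 4.5 tcp [0.5369 0.3105 0.1661] xang 40.74 z [-0.0047 -0.0049 -1.    ] F [ 0.16 -0.92  0.34] op 1.0 q [-0.49  0.78 -0.2   1.64  0.2   0.75 -1.64]
[  5.8  -4.9 129.1]
[[319.30505429 201.87374537]]
```

View pics/w2.png

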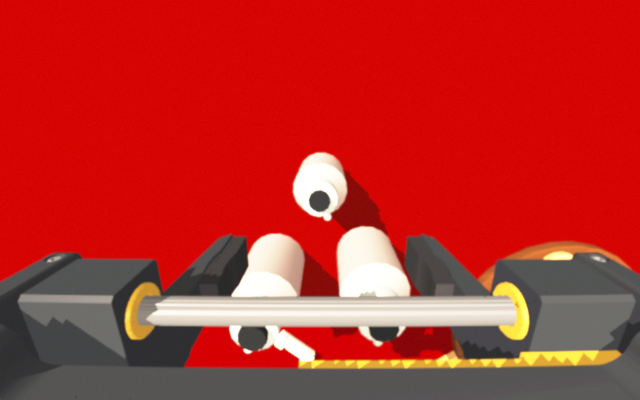

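The image agrees with my prediction (button at (319,201)). The arm sways for a moment after each move, so I let it settle and continue slowly.

Call:
send_rows:
  series:
    - {"grip": 1,"dx": 0,"dy": 0,"dz": 0,"turn": 0}
    - {"grip": 1,"dx": 0,"dy": 0,"dz": 0,"turn": 0}
    - {"grip": 1,"dx": 0,"dy": 0,"dz": 0,"turn": 0}

```text
clock: 4.85
tool_pos: [0.5388, 0.3139, 0.1699]
eef_rot: [0.937, 0.349, 0.001, -0.0]
contact_force: [0.2, 0.5, 0.7]
opening: 0.996
```

```bash
python3 -c "
from h import *
st(); print(delta((0.5375,0.3174,0.037)))"
```

```text
t 4.85 tcp [0.5388 0.3139 0.1699] xang 40.83 z [ 0.0018  0.001  -1.    ] F [0.21 0.48 0.71] op 0.996 q [-0.49  0.77 -0.2   1.64  0.2   0.75 -1.64]
[  1.   -3.5 132.9]
```

Call:
send_rows:
  series:
    - {"grip": 1,"dx": 0,"dy": -2,"dz": 10,"turn": 0}
    - {"grip": 1,"dx": 1,"dy": 0,"dz": 15,"turn": 0}
    - {"grip": 1,"dx": 0,"dy": 0,"dz": 15,"turn": 0}
    - {"grip": 1,"dx": 0,"dy": 0,"dz": 15,"turn": 0}
    - {"grip": 1,"dx": 0,"dy": 0,"dz": 15,"turn": 0}
    - {"grip": 1,"dx": 0,"dy": 0,"dz": 15,"turn": 0}
    - {"grip": 1,"dx": 0,"dy": 0,"dz": 15,"turn": 0}
    - {"grip": 1,"dx": 0,"dy": 0,"dz": 10,"turn": 0}
    - {"grip": 1,"dx": 0,"dy": 0,"dz": 10,"turn": 0}
    - {"grip": 1,"dx": 0,"dy": 0,"dz": 5,"turn": 0}
    - {"grip": 1,"dx": 0,"dy": 0,"dz": 0,"turn": 0}
    - {"grip": 1,"dx": 0,"dy": 0,"dz": 0,"turn": 0}
    - {"grip": 1,"dx": 0,"dy": 0,"dz": 0,"turn": 0}

```text
clock: 6.15
tool_pos: [0.5381, 0.3162, 0.0443]
eef_rot: [0.937, 0.349, 0.001, -0.0]
contact_force: [0.2, 0.1, -0.4]
opening: 1.001
```

```bash
python3 -c "
from h import *
st(); print(delta((0.5375,0.3174,0.037)))
p=snapshot('wrist'); save(p,'w3');print(pix(p,[[.5375,.3174,.094]]))"
```

```text
t 6.15 tcp [0.5381 0.3162 0.0443] xang 40.84 z [ 1.1e-03  7.0e-04 -1.0e+00] F [ 0.25  0.14 -0.44] op 1.001 q [-0.52  0.95 -0.15  1.69  0.25  0.51 -1.69]
[ 0.4 -1.3  7.3]
[[321.5271448  311.77650562]]
```

View pics/w3.png

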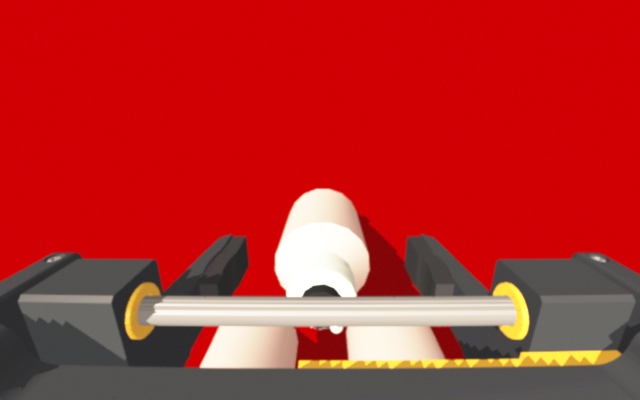

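Call:
send_rows:
  series:
    - {"grip": 1,"dx": 0,"dy": -1,"dz": 3,"turn": 0}
    - {"grip": 1,"dx": 0,"dy": 0,"dz": 3,"turn": 0}
    - {"grip": 0.8,"dx": 0,"dy": 0,"dz": 0,"turn": 0}
    - {"grip": 0.65,"dx": 0,"dy": 0,"dz": 0,"turn": 0}
    - {"grip": 0.5,"dx": 0,"dy": 0,"dz": 0,"turn": 0}
    - {"grip": 0.45,"dx": 0,"dy": 0,"dz": 0,"turn": 0}
    - {"grip": 0.4,"dx": 0,"dy": 0,"dz": 0,"turn": 0}
    - {"grip": 0.4,"dx": 0,"dy": 0,"dz": 0,"turn": 0}
    - {"grip": 0.4,"dx": 0,"dy": 0,"dz": 0,"turn": 0}
    - {"grip": 0.4,"dx": 0,"dy": 0,"dz": 0,"turn": 0}
  force: 15

```text
clock: 7.2
tool_pos: [0.5369, 0.3168, 0.0378]
eef_rot: [0.937, 0.349, 0.0, -0.0]
contact_force: [-0.3, -0.2, 1.0]
opening: 0.54
```

```bash
python3 -c "
from h import *
st()
p=snapshot('wrist'); save(p,'w4')"
```

```text
t 7.2 tcp [0.5369 0.3168 0.0378] xang 40.85 z [ 0.e+00  2.e-04 -1.e+00] F [-0.3  -0.19  1.  ] op 0.54 q [-0.53  0.96 -0.15  1.69  0.25  0.5  -1.69]
```

View pics/w4.png

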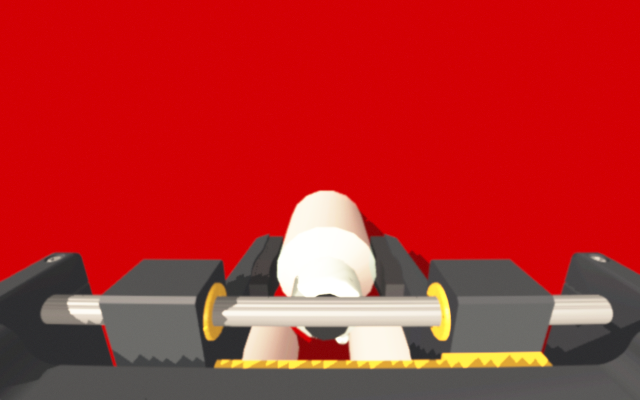

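The grip closed at 47.5 mm, which matches the 48 mm body. Lifting.

Call:
send_rows:
  series:
    - {"grip": 0.4,"dx": 0,"dy": 0,"dz": 0,"turn": 0}
    - {"grip": 0.4,"dx": 0,"dy": 0,"dz": -5,"turn": 0}
    - {"grip": 0.4,"dx": 0,"dy": 0,"dz": -10,"turn": 0}
    - {"grip": 0.4,"dx": 0,"dy": 0,"dz": -15,"turn": 0}
    - {"grip": 0.4,"dx": 0,"dy": 0,"dz": -20,"turn": 0}
    - {"grip": 0.4,"dx": 0,"dy": 0,"dz": -20,"turn": 0}
    - {"grip": 0.4,"dx": 0,"dy": 0,"dz": -20,"turn": 0}
    - {"grip": 0.4,"dx": 0,"dy": 0,"dz": -20,"turn": 0}
    - {"grip": 0.4,"dx": 0,"dy": 0,"dz": -15,"turn": 0}
    - {"grip": 0.4,"dx": 0,"dy": 0,"dz": -10,"turn": 0}
    - {"grip": 0.4,"dx": 0,"dy": 0,"dz": -5,"turn": 0}
    - {"grip": 0.4,"dx": 0,"dy": 0,"dz": 0,"turn": 0}
    - {"grip": 0.4,"dx": 0,"dy": 0,"dz": 0,"turn": 0}
  force: 20

```text
clock: 8.55
tool_pos: [0.5366, 0.3163, 0.1772]
eef_rot: [0.937, 0.349, -0.001, 0.0]
contact_force: [-0.7, 0.3, -2.5]
opening: 0.538
```

```bash
python3 -c "
from h import *
st();print(delta((0.6305,0.05,0.178)))
p=snapshot('wrist'); save(p,'w5')
p=snapshot('scene'); save(p,'s5')"
```

```text
t 8.55 tcp [0.5366 0.3163 0.1772] xang 40.84 z [-1.e-03 -8.e-04 -1.e+00] F [-0.7   0.26 -2.49] op 0.538 q [-0.5   0.76 -0.2   1.63  0.2   0.77 -1.64]
[-103.1  262.9   -0.7]
```

View pics/s5.png

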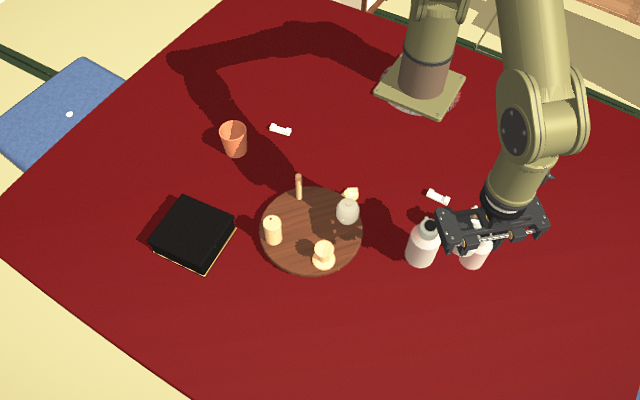

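Call:
send_rows:
  series:
    - {"grip": 0.4,"dx": -4,"dy": 10,"dz": 0,"turn": 0}
    - {"grip": 0.4,"dx": -7,"dy": 18,"dz": 0,"turn": 0}
    - {"grip": 0.4,"dx": -9,"dy": 23,"dz": 0,"turn": 0}
    - {"grip": 0.4,"dx": -9,"dy": 23,"dz": 0,"turn": 0}
    - {"grip": 0.4,"dx": -9,"dy": 23,"dz": 0,"turn": 0}
    - {"grip": 0.4,"dx": -9,"dy": 23,"dz": 0,"turn": 0}
    - {"grip": 0.4,"dx": -9,"dy": 23,"dz": 0,"turn": 0}
    - {"grip": 0.4,"dx": -9,"dy": 23,"dz": 0,"turn": 0}
    - {"grip": 0.4,"dx": -9,"dy": 23,"dz": 0,"turn": 0}
    - {"grip": 0.4,"dx": -9,"dy": 23,"dz": 0,"turn": 0}
    - {"grip": 0.4,"dx": -9,"dy": 23,"dz": 0,"turn": 0}
    - {"grip": 0.4,"dx": -7,"dy": 18,"dz": 0,"turn": 0}
    - {"grip": 0.4,"dx": -4,"dy": 10,"dz": 0,"turn": 0}
    - {"grip": 0.4,"dx": 0,"dy": 0,"dz": 0,"turn": 0}
    - {"grip": 0.4,"dx": 0,"dy": 0,"dz": 0,"turn": 0}
    - {"grip": 0.4,"dx": 0,"dy": 0,"dz": 0,"turn": 0}
    - {"grip": 0.4,"dx": 0,"dy": 0,"dz": 0,"turn": 0}

```text
clock: 10.35
tool_pos: [0.6307, 0.052, 0.1778]
eef_rot: [0.937, 0.35, 0.0, -0.0]
contact_force: [-0.8, -0.8, -0.7]
opening: 0.541
```

```bash
python3 -c "
from h import *
st();print(delta((0.6305,0.05,0.136)))
for n in ['scene','top']:
    p=snapshot(n); save(p,n+'6'); np.save(n+'6.npy',p,allow_pickle=True)
    u,v=pix(p,[.6305,.05,.1])[0].astype(int)
    a=cv2.cvtColor(p['img'],cv2.COLOR_RGB2BGR)[max(v-70,0):v+70,u-90:u+90]
    cv2.imwrite('pics/'+n+'6c.png',cv2.resize(a,None,fx=4,fy=4,interpolation=cv2.INTER_CUBIC)); print(n,u-90,v-70)
"
```

```text
t 10.35 tcp [0.6307 0.052  0.1778] xang 40.97 z [-2.e-04  8.e-04 -1.e+00] F [-0.75 -0.84 -0.67] op 0.541 q [-0.02  0.78 -0.25  1.6   0.24  0.8  -1.22]
[-1.5  1.4 41.8]
scene 233 172
top 214 97
```

View pics/scene6c.png

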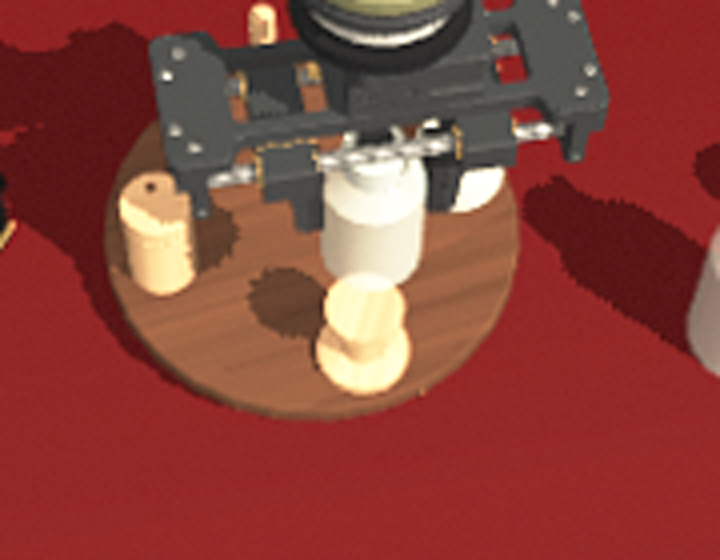

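View pics/top6c.png

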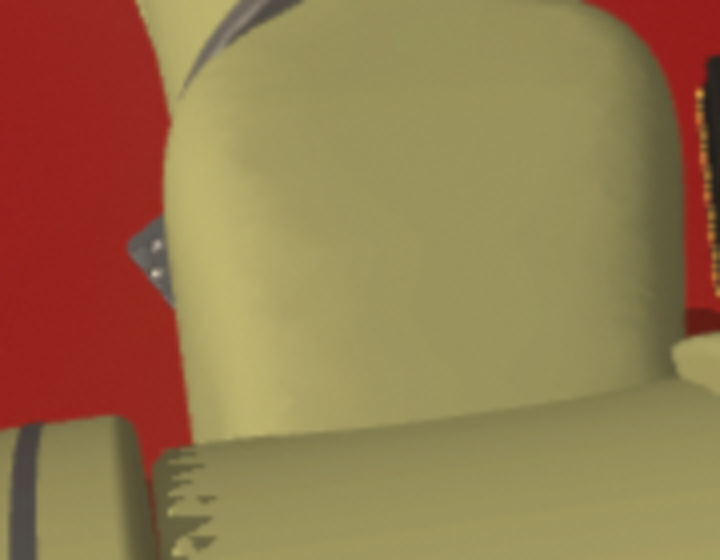

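```bash
cat > ov.py <<'E'
from h import *
import sys
def overlay(p,items,c,name,sc=5,w=60):
    u,v=pix(p,c)[0].astype(int); u0=max(u-w,0);v0=max(v-w,0)
    a=cv2.cvtColor(p["img"],cv2.COLOR_RGB2BGR)[v0:v+w,u0:u+w]; a=cv2.resize(a,None,fx=sc,fy=sc,interpolation=cv2.INTER_CUBIC)
    th=np.linspace(0,2*np.pi,80)
    for (x,y,z,r,col) in items:
        P=np.c_[x+r*np.cos(th),y+r*np.sin(th),np.full(80,z)]
        q=((pix(p,P)-[u0,v0]+0.5)*sc).astype(np.int32)
        cv2.polylines(a,[q.reshape(-1,1,2)],True,col,1)
    cv2.imwrite("pics/"+name+".png",a)
E
python3 - <<'E'
from ov import *
p=np.load('scene6.npy',allow_pickle=True).item()
x,y,b=.6307,.052,.140
overlay(p,[(.6305,.05,.078,.020,(255,0,0)),(x,y,b,.024,(0,255,0)),(x,y,b+.06,.024,(0,255,0)),(.5755,-.014,.028,.115,(255,255,0))],(.6305,.05,.1),'ov6')
V,U=np.mgrid[0:400,0:640]
X=world(p,U.ravel(),V.ravel(),p['depth'].ravel()); I=p['img'].reshape(-1,3)
m=(X[:,2]>b+.003)&(X[:,2]<b+.05)&(np.hypot(X[:,0]-x,X[:,1]-y)<.04)&(I.min(1)>120)
Y=X[m]
from scipy.optimize import least_squares
f=least_squares(lambda c:np.hypot(Y[:,0]-c[0],Y[:,1]-c[1])-.024,[x,y],loss='soft_l1',f_scale=.002)
print(len(Y),f.x,np.abs(f.fun).mean(),Y[:,2].min())
E
```

```text
306 [0.63138364 0.05184535] 0.0005607392127747466 0.14330091981031123
```

View pics/ov6.png

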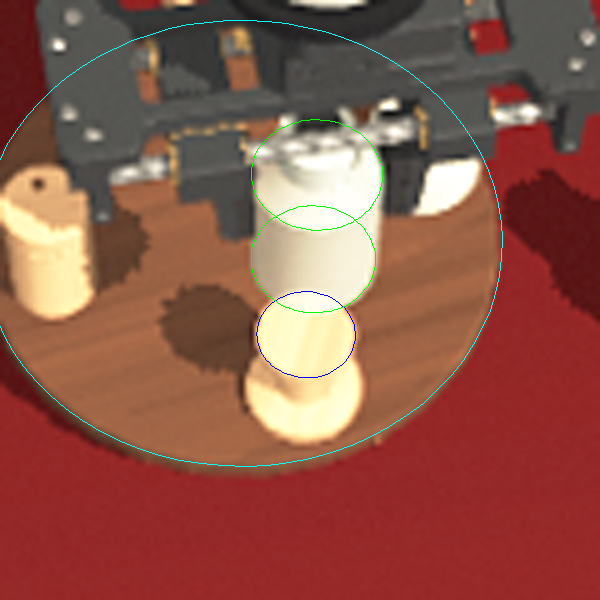

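Call:
send_rows:
  series:
    - {"grip": 0.4,"dx": -1.2,"dy": 1.4,"dz": 5,"turn": 0}
    - {"grip": 0.4,"dx": 0,"dy": 0,"dz": 10,"turn": 0}
    - {"grip": 0.4,"dx": 0,"dy": 0,"dz": 10,"turn": 0}
    - {"grip": 0.4,"dx": 0,"dy": 0,"dz": 10,"turn": 0}
    - {"grip": 0.4,"dx": 0,"dy": 0,"dz": 8,"turn": 0}
    - {"grip": 0.4,"dx": 0,"dy": 0,"dz": 6,"turn": 0}
    - {"grip": 0.4,"dx": 0,"dy": 0,"dz": 4,"turn": 0}
    - {"grip": 0.4,"dx": 0,"dy": 0,"dz": 2,"turn": 0}
    - {"grip": 0.4,"dx": 0,"dy": 0,"dz": 0,"turn": 0}
    - {"grip": 0.4,"dx": 0,"dy": 0,"dz": 0,"turn": 0}
    - {"grip": 0.4,"dx": 0,"dy": 0,"dz": 0,"turn": 0}

```text
clock: 11.55
tool_pos: [0.6313, 0.0485, 0.1232]
eef_rot: [0.937, 0.349, 0.0, 0.0]
contact_force: [-0.4, 0.4, -1.6]
opening: 0.543
```

```bash
python3 - <<'E'
from ov import *
st()
p=snapshot('scene')
x,y,z=get_state()['tool_pos']; b=z-.038
overlay(p,[(.6308,.05,.078,.020,(255,0,0)),(x,y,b,.024,(0,255,0)),(x,y,b+.06,.024,(0,255,0))],(.6305,.05,.1),'ov7',8,37)
V,U=np.mgrid[0:400,0:640]
X=world(p,U.ravel(),V.ravel(),p['depth'].ravel()); I=p['img'].reshape(-1,3)
m=(X[:,2]>b+.006)&(X[:,2]<b+.05)&(np.hypot(X[:,0]-x,X[:,1]-y)<.04)&(I.min(1)>120)
Y=X[m]
from scipy.optimize import least_squares
f=least_squares(lambda c:np.hypot(Y[:,0]-c[0],Y[:,1]-c[1])-.024,[x,y],loss='soft_l1',f_scale=.002)
print(len(Y),f.x,np.abs(f.fun).mean())
E
```

```text
t 11.55 tcp [0.6313 0.0485 0.1232] xang 40.84 z [ 9.e-04  1.e-04 -1.e+00] F [-0.38  0.39 -1.62] op 0.543 q [-0.03  0.85 -0.23  1.63  0.27  0.69 -1.24]
239 [0.63214693 0.04852155] 0.0005788469797270209
```

View pics/ov7.png

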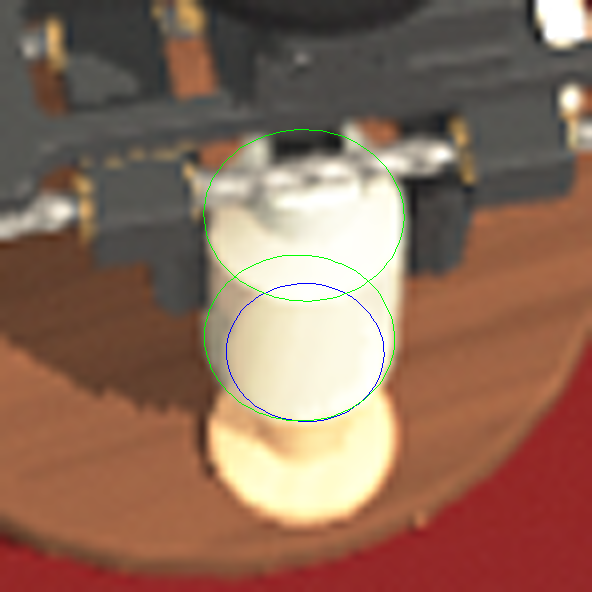

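Alignment is within about 1.5 mm. Lowering gently to contact.

Call:
send_rows:
  series:
    - {"grip": 0.4,"dx": 0,"dy": 0,"dz": 2,"turn": 0}
    - {"grip": 0.4,"dx": 0,"dy": 0,"dz": 2,"turn": 0}
    - {"grip": 0.4,"dx": 0,"dy": 0,"dz": 1,"turn": 0}
    - {"grip": 0.4,"dx": 0,"dy": 0,"dz": 0,"turn": 0}
    - {"grip": 0.4,"dx": 0,"dy": 0,"dz": 0,"turn": 0}

```text
clock: 12.1
tool_pos: [0.631, 0.0485, 0.1177]
eef_rot: [0.937, 0.349, -0.0, 0.0]
contact_force: [-0.0, 0.8, -1.4]
opening: 0.538
```

Call:
send_rows:
  series:
    - {"grip": 0.4,"dx": 0,"dy": 0,"dz": 1,"turn": 0}
    - {"grip": 0.4,"dx": 0,"dy": 0,"dz": 0,"turn": 0}
    - {"grip": 0.4,"dx": 0,"dy": 0,"dz": 0,"turn": 0}

```text
clock: 12.4
tool_pos: [0.631, 0.0484, 0.1167]
eef_rot: [0.937, 0.349, -0.0, 0.0]
contact_force: [-0.1, -0.7, -2.8]
opening: 0.537
```

Call:
send_rows:
  series:
    - {"grip": 0.4,"dx": 0,"dy": 0,"dz": 1,"turn": 0}
    - {"grip": 0.4,"dx": 0,"dy": 0,"dz": 0,"turn": 0}
    - {"grip": 0.4,"dx": 0,"dy": 0,"dz": 0,"turn": 0}

```text
clock: 12.7
tool_pos: [0.6312, 0.0485, 0.1158]
eef_rot: [0.937, 0.349, 0.0, 0.0]
contact_force: [-1.2, 0.1, -1.0]
opening: 0.537
```

Call:
send_rows:
  series:
    - {"grip": 0.4,"dx": 0,"dy": 0,"dz": 0.7,"turn": 0}
    - {"grip": 0.4,"dx": 0,"dy": 0,"dz": 0,"turn": 0}
    - {"grip": 0.4,"dx": 0,"dy": 0,"dz": 0,"turn": 0}

```text
clock: 13.0
tool_pos: [0.6314, 0.0484, 0.1157]
eef_rot: [0.937, 0.349, 0.0, 0.0]
contact_force: [-1.3, 0.0, 5.9]
opening: 0.537
```

Call:
send_rows:
  series:
    - {"grip": 0.4,"dx": 0,"dy": 0,"dz": 0.7,"turn": 0}
    - {"grip": 0.4,"dx": 0,"dy": 0,"dz": 0,"turn": 0}
    - {"grip": 0.4,"dx": 0,"dy": 0,"dz": 0,"turn": 0}

```text
clock: 13.3
tool_pos: [0.6317, 0.0482, 0.1157]
eef_rot: [0.937, 0.349, 0.001, 0.0]
contact_force: [-2.1, -0.8, 10.6]
opening: 0.539
```

```bash
python3 - <<'E'
from ov import *
F=[]
for i in range(4):
    p=snapshot('scene'); F.append(get_state()['contact_force'])
print(np.mean(F,0)); st()
x,y,z=get_state()['tool_pos']; b=z-.038
overlay(p,[(.6308,.05,.078,.020,(255,0,0)),(x,y,b,.024,(0,255,0)),(x,y,b+.06,.024,(0,255,0))],(.6305,.05,.1),'ov8',8,37)
E
```

```text
[-2.36785642 -1.08105073  9.18010208]
t 13.5 tcp [0.6317 0.0483 0.1157] xang 40.81 z [ 1.7e-03 -3.0e-04 -1.0e+00] F [-2.47 -1.21  9.38] op 0.54 q [-0.03  0.86 -0.22  1.64  0.27  0.67 -1.25]
```

View pics/ov8.png

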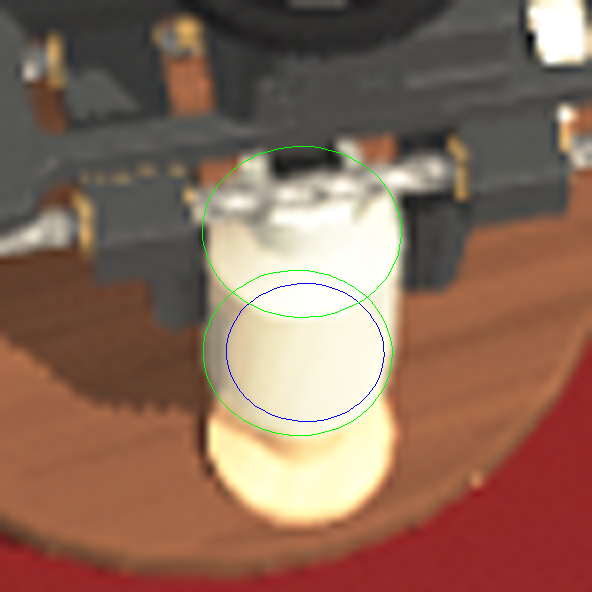

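Contact at TCP z = 0.1157 with about 9 N, exactly the expected stand height. Easing off and releasing.

Call:
send_rows:
  series:
    - {"grip": 0.4,"dx": 0,"dy": 0,"dz": -1,"turn": 0}
    - {"grip": 0.4,"dx": 0,"dy": 0,"dz": 0,"turn": 0}
    - {"grip": 0.57,"dx": 0,"dy": 0,"dz": 0,"turn": 0}
    - {"grip": 0.6,"dx": 0,"dy": 0,"dz": 0,"turn": 0}
    - {"grip": 0.7,"dx": 0,"dy": 0,"dz": 0,"turn": 0}
    - {"grip": 0.85,"dx": 0,"dy": 0,"dz": 0,"turn": 0}
    - {"grip": 0.85,"dx": 0,"dy": 0,"dz": 0,"turn": 0}
    - {"grip": 0.85,"dx": 0,"dy": 0,"dz": 0,"turn": 0}
    - {"grip": 0.85,"dx": 0,"dy": 0,"dz": 0,"turn": 0}

```text
clock: 14.4
tool_pos: [0.6311, 0.0485, 0.1153]
eef_rot: [0.937, 0.349, -0.0, 0.0]
contact_force: [-0.2, -0.2, -0.1]
opening: 0.848
```

```bash
python3 - <<'E'
from ov import *
p=snapshot('scene'); st()
overlay(p,[(.6308,.05,.078,.020,(255,0,0)),(.6308,.05,.078,.024,(0,255,0)),(.6308,.05,.138,.024,(0,255,0))],(.6305,.05,.1),'ov9',8,37)
p=snapshot('wrist'); save(p,'w9')
E
```

```text
t 14.45 tcp [0.631  0.0485 0.1153] xang 40.84 z [-1.e-04 -0.e+00 -1.e+00] F [ 1.04 -0.09  0.25] op 0.851 q [-0.03  0.86 -0.22  1.64  0.27  0.68 -1.25]
```

View pics/ov9.png

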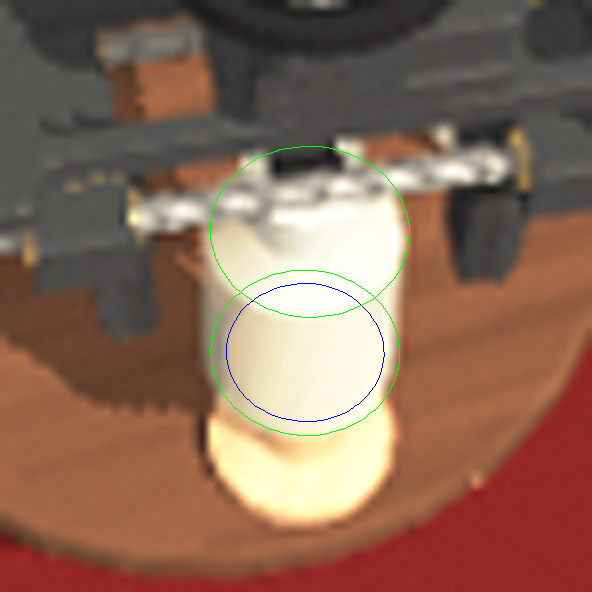

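View pics/w9.png

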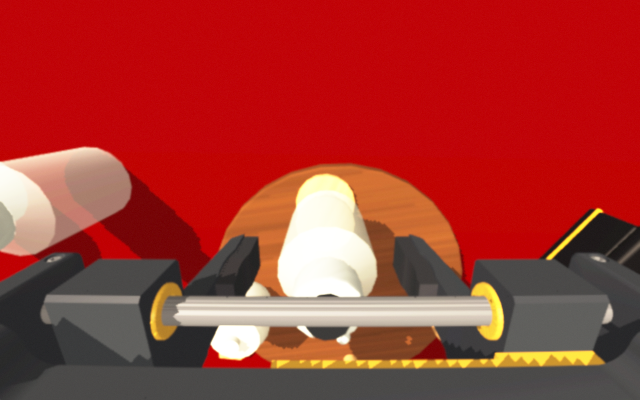

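The cruet stands free on the stand, within about 1–2 mm of centre. Now straight up.

Call:
send_rows:
  series:
    - {"grip": 0.95,"dx": 0,"dy": 0,"dz": 0,"turn": 0}
    - {"grip": 0.95,"dx": 0,"dy": 0,"dz": -5,"turn": 0}
    - {"grip": 0.95,"dx": 0,"dy": 0,"dz": -10,"turn": 0}
    - {"grip": 0.95,"dx": 0,"dy": 0,"dz": -20,"turn": 0}
    - {"grip": 0.95,"dx": 0,"dy": 0,"dz": -25,"turn": 0}
    - {"grip": 0.95,"dx": 0,"dy": 0,"dz": -25,"turn": 0}
    - {"grip": 0.95,"dx": 0,"dy": 0,"dz": -15,"turn": 0}
    - {"grip": 0.95,"dx": 0,"dy": 0,"dz": -5,"turn": 0}
    - {"grip": 0.95,"dx": 0,"dy": 0,"dz": 0,"turn": 0}
    - {"grip": 0.95,"dx": 0,"dy": 0,"dz": 0,"turn": 0}

```text
clock: 15.5
tool_pos: [0.6305, 0.0483, 0.2197]
eef_rot: [0.937, 0.349, -0.001, -0.0]
contact_force: [-0.3, 0.3, -0.3]
opening: 0.95
```

```bash
python3 - <<'E'
from ov import *
p=snapshot('scene'); st(); save(p,'s10'); np.save('scene10.npy',p,allow_pickle=True)
V,U=np.mgrid[0:400,0:640]
X=world(p,U.ravel(),V.ravel(),p['depth'].ravel())
for z0,z1 in [(.169,.18),(.162,.18)]:
    m=(X[:,2]>z0)&(X[:,2]<z1)&(np.hypot(X[:,0]-.631,X[:,1]-.05)<.03); print(m.sum(),X[m].mean(0))
print(delta((.521,-.078,.205)))
p=snapshot('wrist'); save(p,'w10'); print(pix(p,[.521,-.078,.113]))
E
```

```text
t 15.55 tcp [0.6303 0.0483 0.2194] xang 40.85 z [-1.9e-03 -4.0e-04 -1.0e+00] F [-0.32 -0.58 -0.72] op 0.953 q [-0.01  0.73 -0.26  1.56  0.22  0.89 -1.2 ]
60 [0.6329215  0.04890778 0.17143194]
179 [0.63473343 0.04917774 0.16736182]
[-165.3   24.    14.6]
[[348.1338998  342.02492455]]
```

View pics/s10.png

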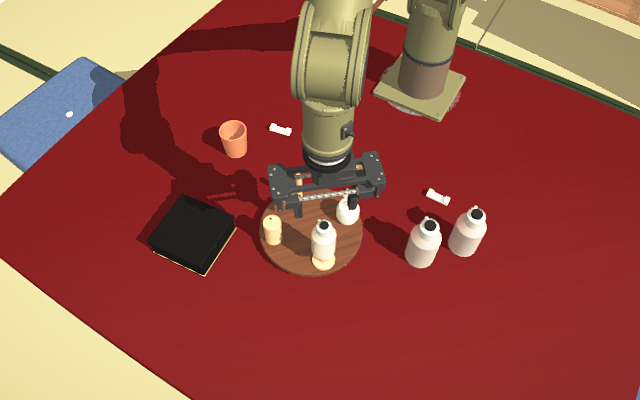

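The cruet stands on the stand at scene (323,242). Now to the peg.

Call:
send_rows:
  series:
    - {"grip": 0.7,"dx": -8,"dy": 1,"dz": 0,"turn": 0}
    - {"grip": 0.7,"dx": -16,"dy": 2,"dz": 0,"turn": 0}
    - {"grip": 0.7,"dx": -23,"dy": 3,"dz": 0,"turn": 0}
    - {"grip": 0.7,"dx": -24,"dy": 4,"dz": 0,"turn": 0}
    - {"grip": 0.7,"dx": -24,"dy": 4,"dz": 0,"turn": 0}
    - {"grip": 0.7,"dx": -24,"dy": 4,"dz": 0,"turn": 0}
    - {"grip": 0.7,"dx": -22,"dy": 3,"dz": 0,"turn": 0}
    - {"grip": 0.7,"dx": -16,"dy": 2,"dz": 0,"turn": 0}
    - {"grip": 0.7,"dx": -8,"dy": 1,"dz": 0,"turn": 0}
    - {"grip": 0.7,"dx": 0,"dy": 0,"dz": 0,"turn": 0}
    - {"grip": 0.7,"dx": 0,"dy": 0,"dz": 0,"turn": 0}
    - {"grip": 0.7,"dx": 0,"dy": 0,"dz": 0,"turn": 0}

```text
clock: 16.8
tool_pos: [0.5228, -0.0764, 0.2204]
eef_rot: [0.937, 0.35, 0.001, -0.0]
contact_force: [0.3, 0.3, 0.4]
opening: 0.699
```

```bash
python3 - <<'E'
from ov import *
st(); p=snapshot('wrist'); save(p,'w11'); print(pix(p,[.521,-.078,.113]))
V,U=np.mgrid[0:400,0:640]
X=world(p,U.ravel(),V.ravel(),p['depth'].ravel())
m=(X[:,2]>.108)&(X[:,2]<.12)&(np.hypot(X[:,0]-.521,X[:,1]+.078)<.025); print(m.sum(),X[m].mean(0))
print(delta((.521,-.078,.075)))
E
```

```text
t 16.8 tcp [ 0.5228 -0.0764  0.2204] xang 40.93 z [ 1.e-03  8.e-04 -1.e+00] F [0.27 0.31 0.44] op 0.699 q [ 0.24  0.6  -0.28  1.87  0.24  0.7  -1.05]
[[325.6535169  197.92657883]]
171 [ 0.52136742 -0.0788733   0.11163609]
[-2.400e+00  1.000e-01  1.453e+02]
```

View pics/w11.png

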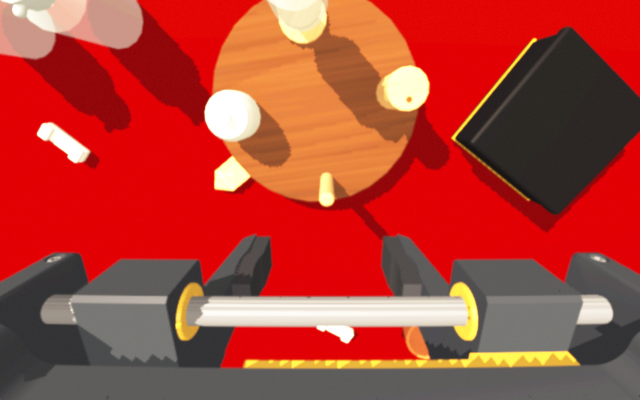

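The peg's top is at wrist (326,183), as expected. Descending on it.

Call:
send_rows:
  series:
    - {"grip": 0.7,"dx": -1,"dy": 0,"dz": 8,"turn": 0}
    - {"grip": 0.7,"dx": -1,"dy": 0,"dz": 16,"turn": 0}
    - {"grip": 0.7,"dx": 0,"dy": 0,"dz": 20,"turn": 0}
    - {"grip": 0.7,"dx": 0,"dy": 0,"dz": 20,"turn": 0}
    - {"grip": 0.7,"dx": 0,"dy": 0,"dz": 20,"turn": 0}
    - {"grip": 0.7,"dx": 0,"dy": 0,"dz": 10,"turn": 0}
    - {"grip": 0.7,"dx": 0,"dy": 0,"dz": 0,"turn": 0}
    - {"grip": 0.7,"dx": 0,"dy": 0,"dz": 0,"turn": 0}
    - {"grip": 0.7,"dx": 0,"dy": 0,"dz": 0,"turn": 0}

```text
clock: 17.75
tool_pos: [0.5211, -0.0789, 0.1271]
eef_rot: [0.937, 0.349, 0.001, 0.0]
contact_force: [0.5, -0.8, 0.3]
opening: 0.7
```

```bash
python3 - <<'E'
from ov import *
st(); p=snapshot('wrist'); save(p,'w12'); print(pix(p,[.521,-.0785,.113]))
print(delta((.521,-.0785,.075)))
E
```

```text
t 17.75 tcp [ 0.5211 -0.0789  0.1271] xang 40.84 z [ 1.7e-03 -1.0e-04 -1.0e+00] F [ 0.52 -0.82  0.35] op 0.7 q [ 0.19  0.74 -0.21  1.96  0.32  0.47 -1.11]
[[324.71873118 240.71639238]]
[ 0.2 -0.5 52.2]
```

View pics/w12.png

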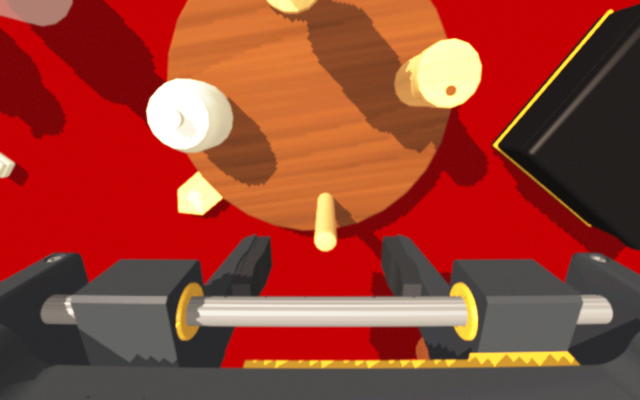

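The peg's top is at (325,241), between the jaws. Down and grip.

Call:
send_rows:
  series:
    - {"grip": 0.6,"dx": 0,"dy": 0,"dz": 8,"turn": 0}
    - {"grip": 0.6,"dx": 0,"dy": 0,"dz": 12,"turn": 0}
    - {"grip": 0.6,"dx": 0,"dy": 0,"dz": 14,"turn": 0}
    - {"grip": 0.6,"dx": 0,"dy": 0,"dz": 12,"turn": 0}
    - {"grip": 0.6,"dx": 0,"dy": 0,"dz": 6,"turn": 0}
    - {"grip": 0.6,"dx": 0,"dy": 0,"dz": 0,"turn": 0}
    - {"grip": 0.6,"dx": 0,"dy": 0,"dz": 0,"turn": 0}
    - {"grip": 0.4,"dx": 0,"dy": 0,"dz": 0,"turn": 0}
    - {"grip": 0.3,"dx": 0,"dy": 0,"dz": 0,"turn": 0}
    - {"grip": 0.2,"dx": 0,"dy": 0,"dz": 0,"turn": 0}
    - {"grip": 0.1,"dx": 0,"dy": 0,"dz": 0,"turn": 0}
    - {"grip": 0.05,"dx": 0,"dy": 0,"dz": 0,"turn": 0}
    - {"grip": 0,"dx": 0,"dy": 0,"dz": 0,"turn": 0}
    - {"grip": 0,"dx": 0,"dy": 0,"dz": 0,"turn": 0}
    - {"grip": 0,"dx": 0,"dy": 0,"dz": 0,"turn": 0}
  force: 15

```text
clock: 19.3
tool_pos: [0.5205, -0.0789, 0.0744]
eef_rot: [0.937, 0.349, 0.0, 0.0]
contact_force: [0.4, -0.0, 1.5]
opening: 0.151
```

```bash
python3 - <<'E'
from ov import *
st(); p=snapshot('scene'); save(p,'s13'); p=snapshot('wrist'); save(p,'w13')
E
```

```text
t 19.3 tcp [ 0.5205 -0.0789  0.0744] xang 40.84 z [ 2.e-04 -1.e-04 -1.e+00] F [ 0.4  -0.03  1.51] op 0.151 q [ 0.16  0.83 -0.16  1.99  0.35  0.35 -1.14]
```

View pics/s13.png

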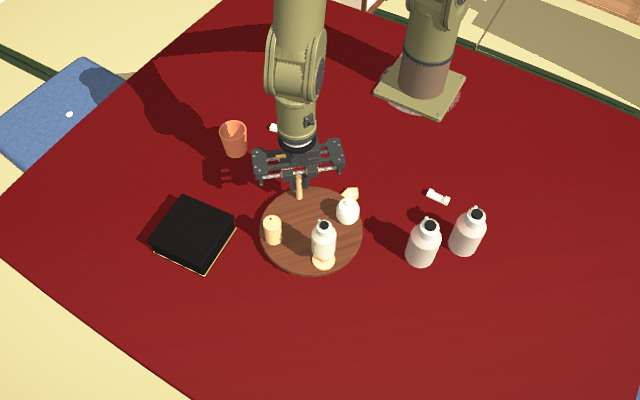

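View pics/w13.png

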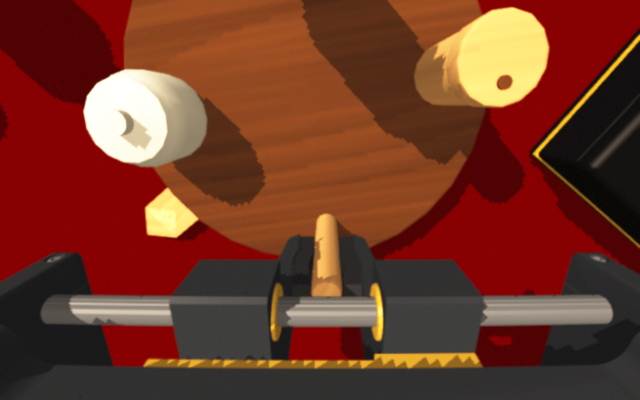

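The peg is gripped (13.3 mm). Computing an arc about the disc centre with the tool orientation kept.

```bash
cat > arc.py <<'E'
from h import *
def arc(C,r,a0,angs,p0):
    s=get_state(); M=Rn.from_quat(s["eef_rot"]).as_matrix()[:2,:2]
    pos=np.array(p0[:2],float); 
    for a in angs:
        g=np.array(C)+r*np.array([np.cos(np.radians(a)),np.sin(np.radians(a))])
        d=np.round(M.T@(g-pos)*1000*2)/2; pos=pos+M@d/1000; print(a,d)
    print("end",pos)
E
python3 - <<'E'
from arc import *
st(); s=get_state()
arc((.5757,-.0148),.0846,229.3,[229.8,231,233,235.5]+list(np.arange(238.5,274,3))+[276,278,279,279.5],s["tool_pos"])
E
```

```text
t 19.4 tcp [ 0.5205 -0.0789  0.0744] xang 40.84 z [ 2.e-04 -1.e-04 -1.e+00] F [-0.16  1.03  2.69] op 0.154 q [ 0.16  0.83 -0.16  1.99  0.35  0.35 -1.14]
229.8 [0. 1.]
231 [0.5 1.5]
233 [0.5 3. ]
235.5 [1.  3.5]
238.5 [1.  4.5]
241.5 [1.5 4. ]
244.5 [1.5 4. ]
247.5 [2. 4.]
250.5 [2. 4.]
253.5 [2.5 4. ]
256.5 [2.5 3.5]
259.5 [2.5 3.5]
262.5 [3.  3.5]
265.5 [3. 3.]
268.5 [3. 3.]
271.5 [3.5 3. ]
276 [5.5 4. ]
278 [2.5 1.5]
279 [1. 1.]
279.5 [0.5 0.5]
end [ 0.5896024  -0.09844022]
```

Call:
send_rows:
  series:
    - {"grip": 0,"dx": 0,"dy": 1,"dz": 0,"turn": 0}
    - {"grip": 0,"dx": 0.5,"dy": 1.5,"dz": 0,"turn": 0}
    - {"grip": 0,"dx": 0.5,"dy": 3,"dz": 0,"turn": 0}
    - {"grip": 0,"dx": 1,"dy": 3.5,"dz": 0,"turn": 0}
    - {"grip": 0,"dx": 1,"dy": 4.5,"dz": 0,"turn": 0}
    - {"grip": 0,"dx": 1.5,"dy": 4,"dz": 0,"turn": 0}
    - {"grip": 0,"dx": 1.5,"dy": 4,"dz": 0,"turn": 0}
    - {"grip": 0,"dx": 2,"dy": 4,"dz": 0,"turn": 0}
    - {"grip": 0,"dx": 2,"dy": 4,"dz": 0,"turn": 0}
    - {"grip": 0,"dx": 2.5,"dy": 4,"dz": 0,"turn": 0}
    - {"grip": 0,"dx": 2.5,"dy": 3.5,"dz": 0,"turn": 0}
    - {"grip": 0,"dx": 2.5,"dy": 3.5,"dz": 0,"turn": 0}
    - {"grip": 0,"dx": 2.5,"dy": 3,"dz": 0,"turn": 0}
    - {"grip": 0,"dx": 2,"dy": 2,"dz": 0,"turn": 0}
    - {"grip": 0,"dx": 1.5,"dy": 1.5,"dz": 0,"turn": 0}
    - {"grip": 0,"dx": 0.5,"dy": 0.5,"dz": 0,"turn": 0}
    - {"grip": 0,"dx": 0,"dy": 0,"dz": 0,"turn": 0}
    - {"grip": 0,"dx": 0,"dy": 0,"dz": 0,"turn": 0}

```text
clock: 21.2
tool_pos: [0.57, -0.0992, 0.0744]
eef_rot: [0.937, 0.349, 0.0, 0.0]
contact_force: [0.7, 0.4, 4.5]
opening: 0.152
```

```bash
python3 - <<'E'
from arc import *
st(); p=snapshot('scene'); save(p,'s14'); st()
s=get_state();d=s["tool_pos"][:2]-[.5757,-.0148];print(np.hypot(*d),np.degrees(np.arctan2(d[1],d[0]))%360, s['contact_force'][:2]@d/np.hypot(*d))
V,U=np.mgrid[0:400,0:640]
X=world(p,U.ravel(),V.ravel(),p['depth'].ravel())
E
```

```text
t 21.2 tcp [ 0.57   -0.0992  0.0744] xang 40.84 z [ 8.e-04 -2.e-04 -1.e+00] F [0.66 0.36 4.52] op 0.152 q [ 0.21  0.87 -0.2   1.83  0.34  0.48 -1.08]
t 21.25 tcp [ 0.57   -0.0992  0.0744] xang 40.84 z [ 8.e-04 -2.e-04 -1.e+00] F [0.31 0.81 4.18] op 0.152 q [ 0.21  0.87 -0.2   1.83  0.34  0.48 -1.08]
0.08459778461974903 266.15686426558193 -0.8291996342493764
```

View pics/s14.png

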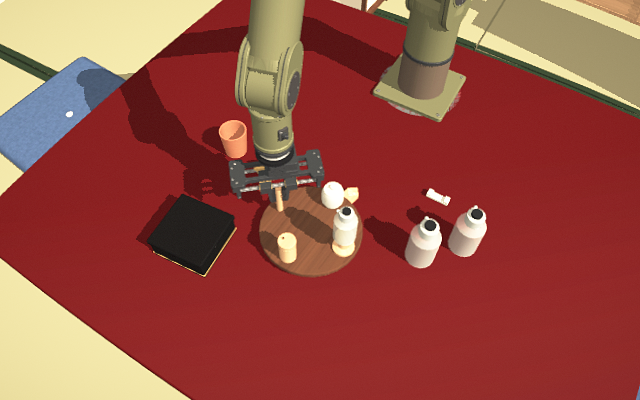

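The cruet is still upright and the forces are small. Continuing the arc.

```bash
python3 - <<'E'
from arc import *
s=get_state()
arc((.5757,-.0148),.0846,266.2,[266.7,268,270]+list(np.arange(272.5,310,2.5))+[],s["tool_pos"])
E
```

```text
266.7 [0.5 0.5]
268 [1.5 1.5]
270 [2. 2.]
272.5 [3. 2.]
275.0 [3.  2.5]
277.5 [3. 2.]
280.0 [3. 2.]
282.5 [3.5 2. ]
285.0 [3.  1.5]
287.5 [3.5 1.5]
290.0 [3.5 1.5]
292.5 [3.5 1. ]
295.0 [3.5 1. ]
297.5 [3.5 1. ]
300.0 [3.5 1. ]
302.5 [3.5 0.5]
305.0 [4.  0.5]
307.5 [3.5 0.5]
end [ 0.62728202 -0.08209954]
```

Call:
send_rows:
  series:
    - {"grip": 0,"dx": 0.5,"dy": 0.5,"dz": 0,"turn": 0}
    - {"grip": 0,"dx": 1.5,"dy": 1.5,"dz": 0,"turn": 0}
    - {"grip": 0,"dx": 2,"dy": 2,"dz": 0,"turn": 0}
    - {"grip": 0,"dx": 3,"dy": 2,"dz": 0,"turn": 0}
    - {"grip": 0,"dx": 3,"dy": 2.5,"dz": 0,"turn": 0}
    - {"grip": 0,"dx": 3,"dy": 2,"dz": 0,"turn": 0}
    - {"grip": 0,"dx": 3,"dy": 2,"dz": 0,"turn": 0}
    - {"grip": 0,"dx": 3.5,"dy": 2,"dz": 0,"turn": 0}
    - {"grip": 0,"dx": 3,"dy": 1.5,"dz": 0,"turn": 0}
    - {"grip": 0,"dx": 3.5,"dy": 1.5,"dz": 0,"turn": 0}
    - {"grip": 0,"dx": 3.5,"dy": 1.5,"dz": 0,"turn": 0}
    - {"grip": 0,"dx": 3.5,"dy": 1,"dz": 0,"turn": 0}
    - {"grip": 0,"dx": 3.5,"dy": 1,"dz": 0,"turn": 0}
    - {"grip": 0,"dx": 3.5,"dy": 1,"dz": 0,"turn": 0}
    - {"grip": 0,"dx": 3,"dy": 1,"dz": 0,"turn": 0}
    - {"grip": 0,"dx": 2,"dy": 0.5,"dz": 0,"turn": 0}
    - {"grip": 0,"dx": 1,"dy": 0,"dz": 0,"turn": 0}
    - {"grip": 0,"dx": 0,"dy": 0,"dz": 0,"turn": 0}
    - {"grip": 0,"dx": 0,"dy": 0,"dz": 0,"turn": 0}

```text
clock: 23.15
tool_pos: [0.6199, -0.0871, 0.0744]
eef_rot: [0.937, 0.349, -0.0, 0.0]
contact_force: [0.7, 0.3, 5.0]
opening: 0.149
```

```bash
python3 - <<'E'
from arc import *
st(); s=get_state();d=s["tool_pos"][:2]-[.5757,-.0148];a=np.degrees(np.arctan2(d[1],d[0]))%360;print(np.hypot(*d),a, s['contact_force'][:2]@d/np.hypot(*d))
p=snapshot('scene'); save(p,'s15')
arc((.5757,-.0148),.0846,a,[a+.5,a+1.5,a+3.5]+list(np.arange(a+6,345.2,2.5))+[347,348.3,349.1],s["tool_pos"])
E
```

```text
t 23.15 tcp [ 0.6199 -0.0871  0.0744] xang 40.83 z [ 2.e-04 -5.e-04 -1.e+00] F [0.69 0.26 5.04] op 0.149 q [ 0.19  0.91 -0.22  1.68  0.32  0.59 -1.07]
0.08473877863190589 301.4190471372106 0.1361737238449771
301.9190471372106 [ 1. -0.]
302.9190471372106 [1. 0.]
304.9190471372106 [3.  0.5]
307.4190471372106 [4.  0.5]
309.9190471372106 [ 3.5 -0. ]
312.4190471372106 [ 3.5 -0. ]
314.9190471372106 [ 4. -0.]
317.4190471372106 [ 3.5 -0.5]
319.9190471372106 [ 3.5 -0.5]
322.4190471372106 [ 4.  -0.5]
324.9190471372106 [ 3.5 -1. ]
327.4190471372106 [ 3.5 -1. ]
329.9190471372106 [ 3.5 -1. ]
332.4190471372106 [ 3.5 -1.5]
334.9190471372106 [ 3.5 -1.5]
337.4190471372106 [ 3.  -1.5]
339.9190471372106 [ 3.5 -1.5]
342.4190471372106 [ 3. -2.]
344.9190471372106 [ 3.5 -2. ]
347 [ 2.5 -2. ]
348.3 [ 1.5 -1. ]
349.1 [ 1.  -0.5]
end [ 0.65907218 -0.03076939]
```

View pics/s15.png

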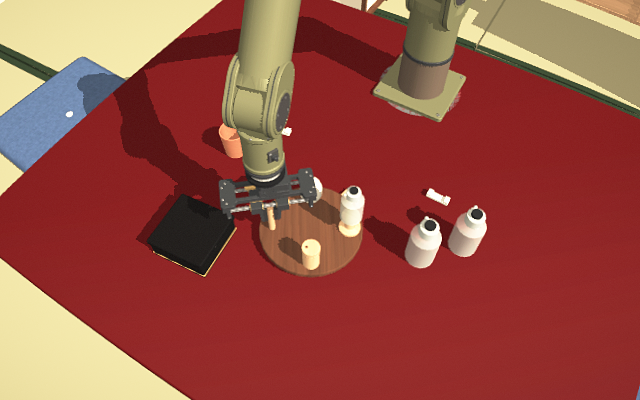

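Call:
send_rows:
  series:
    - {"grip": 0,"dx": 0.5,"dy": 0,"dz": 0,"turn": 0}
    - {"grip": 0,"dx": 1.5,"dy": 0,"dz": 0,"turn": 0}
    - {"grip": 0,"dx": 3,"dy": 0.5,"dz": 0,"turn": 0}
    - {"grip": 0,"dx": 4,"dy": 0.5,"dz": 0,"turn": 0}
    - {"grip": 0,"dx": 3.5,"dy": 0,"dz": 0,"turn": 0}
    - {"grip": 0,"dx": 3.5,"dy": 0,"dz": 0,"turn": 0}
    - {"grip": 0,"dx": 4,"dy": 0,"dz": 0,"turn": 0}
    - {"grip": 0,"dx": 3.5,"dy": -0.5,"dz": 0,"turn": 0}
    - {"grip": 0,"dx": 3.5,"dy": -0.5,"dz": 0,"turn": 0}
    - {"grip": 0,"dx": 4,"dy": -0.5,"dz": 0,"turn": 0}
    - {"grip": 0,"dx": 3.5,"dy": -1,"dz": 0,"turn": 0}
    - {"grip": 0,"dx": 3.5,"dy": -1,"dz": 0,"turn": 0}
    - {"grip": 0,"dx": 3.5,"dy": -1,"dz": 0,"turn": 0}
    - {"grip": 0,"dx": 2.5,"dy": -1,"dz": 0,"turn": 0}
    - {"grip": 0,"dx": 1.5,"dy": -0.5,"dz": 0,"turn": 0}
    - {"grip": 0,"dx": 0.5,"dy": 0,"dz": 0,"turn": 0}
    - {"grip": 0,"dx": 0,"dy": 0,"dz": 0,"turn": 0}
    - {"grip": 0,"dx": 0,"dy": 0,"dz": 0,"turn": 0}

```text
clock: 25.0
tool_pos: [0.6515, -0.0531, 0.0744]
eef_rot: [0.937, 0.349, 0.0, 0.0]
contact_force: [0.2, -0.7, 5.0]
opening: 0.148
```

```bash
python3 - <<'E'
from arc import *
st(); s=get_state();d=s["tool_pos"][:2]-[.5757,-.0148];a=np.degrees(np.arctan2(d[1],d[0]))%360;print(np.hypot(*d),a, s['contact_force'][:2]@d/np.hypot(*d))
p=snapshot('scene'); save(p,'s16')
arc((.5757,-.0148),.0846,a,[a+.5,a+1.5]+list(np.arange(a+3.5,346,2.3))+[347,348.3,349.1],s["tool_pos"])
E
```

```text
t 25.0 tcp [ 0.6515 -0.0531  0.0744] xang 40.83 z [ 4.e-04 -2.e-04 -1.e+00] F [ 0.18 -0.72  4.97] op 0.148 q [ 0.13  0.94 -0.22  1.59  0.3   0.65 -1.1 ]
0.08494407800863628 333.1738930246426 0.4844262971877454
333.6738930246426 [ 0.5 -0.5]
334.6738930246426 [ 1.5 -0.5]
336.6738930246426 [ 2.5 -1.5]
338.9738930246426 [ 3.  -1.5]
341.27389302464263 [ 3.  -1.5]
343.57389302464264 [ 3. -2.]
345.87389302464265 [ 3. -2.]
347 [ 1. -1.]
348.3 [ 1.5 -1. ]
349.1 [ 1.  -0.5]
end [ 0.65878941 -0.03097766]
```

View pics/s16.png

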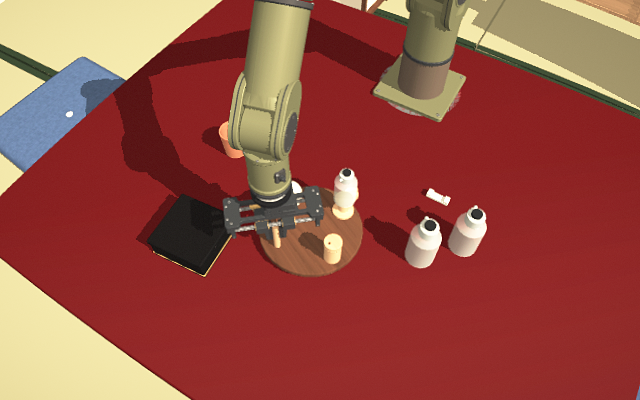

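Call:
send_rows:
  series:
    - {"grip": 0,"dx": 0.5,"dy": -0.5,"dz": 0,"turn": 0}
    - {"grip": 0,"dx": 1.5,"dy": -0.5,"dz": 0,"turn": 0}
    - {"grip": 0,"dx": 2.5,"dy": -1.5,"dz": 0,"turn": 0}
    - {"grip": 0,"dx": 3,"dy": -1.5,"dz": 0,"turn": 0}
    - {"grip": 0,"dx": 3,"dy": -1.5,"dz": 0,"turn": 0}
    - {"grip": 0,"dx": 3,"dy": -2,"dz": 0,"turn": 0}
    - {"grip": 0,"dx": 2.5,"dy": -1.5,"dz": 0,"turn": 0}
    - {"grip": 0,"dx": 2,"dy": -1.5,"dz": 0,"turn": 0}
    - {"grip": 0,"dx": 1.5,"dy": -1,"dz": 0,"turn": 0}
    - {"grip": 0,"dx": 0.5,"dy": -0.5,"dz": 0,"turn": 0}
    - {"grip": 0,"dx": 0,"dy": 0,"dz": 0,"turn": 0}
    - {"grip": 0,"dx": 0,"dy": 0,"dz": 0,"turn": 0}
    - {"grip": 0,"dx": 0,"dy": 0,"dz": 0,"turn": 0}

```text
clock: 26.35
tool_pos: [0.6591, -0.0306, 0.0744]
eef_rot: [0.937, 0.349, 0.001, 0.0]
contact_force: [4.3, -0.5, 3.8]
opening: 0.153
```

```bash
cat > fin.py <<'E'
from ov import *
st(); s=get_state();d=s["tool_pos"][:2]-[.5757,-.0148];a=np.degrees(np.arctan2(d[1],d[0]))%360;print(np.hypot(*d),a)
V,U=np.mgrid[0:400,0:640]
p=snapshot('scene'); save(p,'s17')
fs=np.array([.5757,-.0148])+.085*np.array([np.cos(np.radians(169.1)),np.sin(np.radians(169.1))]); print("front",fs)
overlay(p,[(*fs,.078,.024,(0,255,0)),(*fs,.138,.024,(0,255,0)),(.5757,-.0148,.028,.115,(255,255,0)),(.4155,.0163,.010,.003,(255,0,0))],(*fs,.08),'ov17',8,45)
X=world(p,U.ravel(),V.ravel(),p['depth'].ravel()); I=p['img'].reshape(-1,3)
b=.078
m=(X[:,2]>b+.006)&(X[:,2]<b+.055)&(np.hypot(X[:,0]-fs[0],X[:,1]-fs[1])<.045)&(I.min(1)>100)
Y=X[m]
from scipy.optimize import least_squares
f=least_squares(lambda c:np.hypot(Y[:,0]-c[0],Y[:,1]-c[1])-.024,fs,loss='soft_l1',f_scale=.002)
print(len(Y),f.x,np.abs(f.fun).mean())
for z0,z1 in [(.169,.18)]:
    m=(X[:,2]>z0)&(X[:,2]<z1)&(np.hypot(X[:,0]-fs[0],X[:,1]-fs[1])<.03); print(m.sum(),X[m].mean(0))
p=snapshot('top'); save(p,'t17')
E
python3 fin.py
```

```text
t 26.35 tcp [ 0.6591 -0.0306  0.0744] xang 40.84 z [ 1.e-03  3.e-04 -1.e+00] F [ 4.25 -0.47  3.82] op 0.153 q [ 0.09  0.94 -0.22  1.57  0.29  0.66 -1.13]
0.0848508411811794 349.2381271030377
front [0.49223351 0.00127311]
286 [0.49240835 0.00237806] 0.0007458888277062446
49 [0.49353918 0.00294757 0.17172359]
```

View pics/ov17.png

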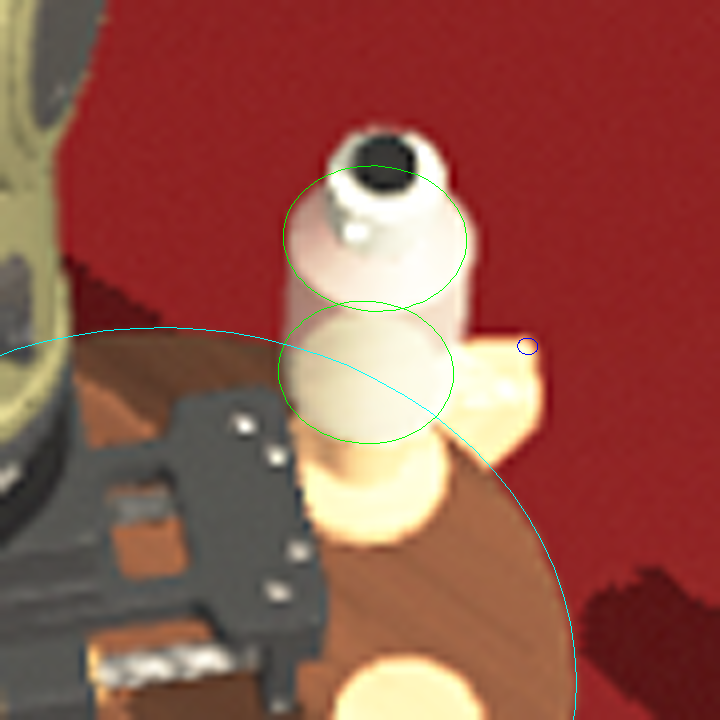

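View pics/s17.png

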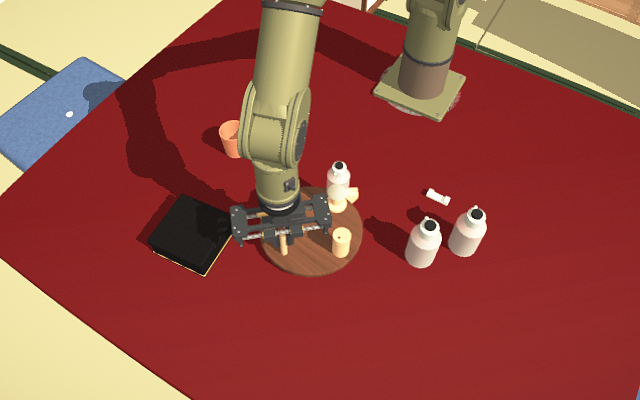

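View pics/t17.png

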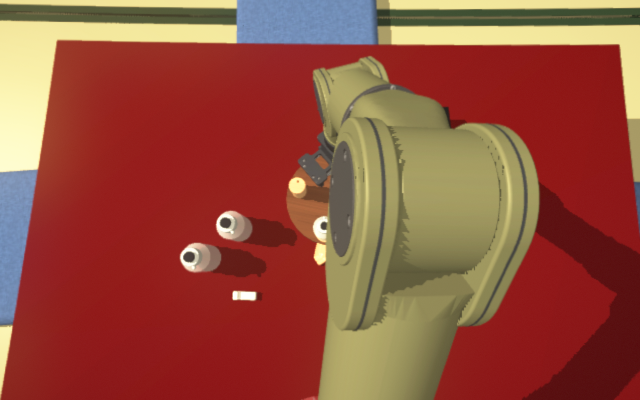

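```bash
python3 - <<'E'
from h import *
st()
p=snapshot('top')
for t in ['teacup','rest_a','jubako']:
    for r in regions_of(p,t)[:2]: print(t,r['score'],r['extent'])
st(); print(finish_job())
E
```

```text
t 26.45 tcp [ 0.659  -0.0308  0.0744] xang 40.84 z [ 1.e-03  2.e-04 -1.e+00] F [ 4.59 -0.77  3.41] op 0.153 q [ 0.09  0.94 -0.22  1.57  0.29  0.66 -1.13]
rest_a 0.45 [235.4, 287.3, 255.7, 301.2]
t 26.65 tcp [ 0.659  -0.0309  0.0744] xang 40.83 z [ 8.e-04 -0.e+00 -1.e+00] F [4.22 0.66 4.16] op 0.153 q [ 0.09  0.94 -0.22  1.57  0.29  0.66 -1.13]
the job is handed in; nothing more can be done
None
```

I stood the small cruet (94 mm tall) on the stand and let go of it. I then turned the turntable about 120° counterclockwise by its peg and handed the job in at 26.7 s with the peg still gripped. `finish_job` gives no verdict, so what follows is from my own last checks.

- **Cruet:** it is upright, and by the images its axis is about 1–2 mm from the stand's centre. When I set it down, the gripper met resistance at exactly the expected stand height.
- **Turntable:** the stand is within about 1–2 mm of my estimate of the front spot, so well inside the 15 mm allowed. The arm was still.
- **Peg:** the fingers closed to 13.4 mm on the 14 mm peg with a 15 N grip setting, and the force at the wrist was about 6 N.
- **Bystanders:** the left chopstick rest is where it was. The network did not find the teacup, jubako box or right rest in the last top picture because the arm hid them. In the last scene picture the teacup and box look unmoved, but the right rest was out of view. No sign of contact with any of them.
- **Small disagreements:** the two overhead cameras differ by 1–4 mm, and the tongue tip was drawn about 2 mm off my estimate, both within tolerance.

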